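# Stow the step clamps in their case

## Robot

A 6-joint arm with a two-finger parallel gripper is mounted at the origin on the work surface. World frame = base frame: x ahead of the robot, y to its left, z up, the work surface at z = 0. Lengths are in m, angles in degrees, forces in N, time in s.
With the tool pointing down it reaches from about 0.25 to 0.725 m from the base axis. Payload 9.7 kg.
Tool frame: the origin (TCP) lies on the centre line of the jaws, within the pads' length; the fingertips stand 19 mm ahead of it and the grasp point (between the pads) is the TCP; z points along the fingers, y is the direction in which the jaws open and shut (so a half turn about z gives the same grasp; the last joint's range is limited). The gripper opens to 85 mm and grips with 20 to 120 N. Pads are 22 mm wide; open, the fingers measure 114 mm over their backs; the gripper's body (76 mm by 85 mm) begins 54 mm behind the grasp point. The pads swing forward as they close: fully open they stand 13 mm farther back than shut.
Start: joints at [66.119, 4.979, 10.078, 95.1, 0, 90], TCP at [0.223, 0.503, 0.25] pointing down, gripper open.
Joint ranges: [-179.16, 179.16], [-48.56, 103.87], [-65.8, 70.77], [-126.05, 130.52], [-82.76, 87.17], [-180, 180]. Speed limits (degrees/s): [127.2, 127.2, 147.25, 180, 180, 180].

## Interface

Orientations are given as [roll, pitch, yaw] about the fixed x, y, z axes, in that order (R = Rz(yaw) Ry(pitch) Rx(roll)).
In Python, from workcell import bot gives the robot as it stands.
- The arm moves only by the tool servo_tool, never from a script. Its argument "motion" is a list that holds one entry, the list of rows, each a list of 6 numbers: the shift along the tool's x, y, z in mm, then the turn, a rotation vector about the tool's x, y, z in rad. A call has 1 to 5 rows; each row shifts and turns the commanded pose from where the row before left it, along the tool's axes as they then stand; what a row does not reach is not made up. A row lasts 1/10 s, in which the tool goes at most 50 mm and 8.59 degrees, less where a joint would pass 70% of its speed; a pose out of reach is approached as far as the arm can. A call is refused whole if a number of a shift passes 50 or a number of a turn 0.15, either way. A call with a gripper value outside its range is refused whole. "gripper" is the finger opening in mm, from 0 to 85.4, set as the call begins (left out, the last holds). The fingers move at their own pace and stop on an object; "newtons" is the grip in N (left out, the last holds). Time passes only in rows, so rows that do not move let the fingers close. It gives the time, the measured TCP pose, the force and the opening at its end, in the units of the state.
- bot.get_obs(): the state, without advancing time (a new reading comes with each control period).
- bot.camera(name): name is "scene" or "top" or "wrist"; returns a dict with "color" (480x640x3 uint8, red, green, blue), "fx", "fy", "cx", "cy" (pixels), "R" (3x3) and "t" (3): a world point X has camera coordinates R X + t. Camera axes: x right, y down, z forward; pixel columns grow to the right and rows downward; lengths in m; the calibration is good to about 2 mm. A picture is of the moment at which its call begins. There is no depth.
- bot.job_done(): hands the job in, once; it reports no verdict.
Trained networks look in a picture, given as the dict that the camera call returned (one of the last four; its "shot" number tells which), for a name from the list of things; names that differ only in an ending like _2 or _b are one class to them, and where a whole thing is asked for, a point or a joint stands for the part that bears it (a point fixed in the world has none). Each returns a list of dicts, best first, with "confidence" (0 to 1); they miss things now and then, are a little off and sometimes report something else, mostly with a low value. They report only what shows in the picture. A call takes as long as a camera call. They do not tell look-alikes from the thing itself.
- bot.look_for(picture, label): "rect" ([left, top, width, height] in pixels, round what is visible of it).
The state is a dict: "time": time; "q": joint angles; "qd": joint speeds; "joint_efforts": joint torques, N m; "ee_pos": TCP position; "tcp_rot": TCP orientation; "wrist_force": force on the tool from outside, world axes, zero at the start; "torque": the same for the moment, N m; "opening": finger opening in m.
Only numpy, scipy, OpenCV 4.12 (cv2) and the standard library are available. Lean on these libraries where they do the work, as an engineer would, in place of code of your own. Each camera call takes 0.05 s, during which the arm holds its last target.

## Task

Put the step clamps away: lift the lid of the black clamp case until it rests back on its stop by itself, swing the keeper bar inside clear of the slots, and lay every step clamp that is on the bench flat in the case, one to a slot, right side up and either way round. Then swing the keeper bar over the clamps until it is fully home past its detent, and shut the lid again; leave the bottle, mug and screwdriver where they are.

Things in the scene. Friction and masses are not known exactly. Their poses are not given: they have to be found in the camera images.
- case: Black case fixed to the bench, 290 (x) x 240 (y) x 56 mm without lid, walls and floor 6 mm. Origin: centre of underside. Hinge on its -y side, lid handle on +y. Grey insert: four slots along y, 34 mm wide, 174 long (y -60 to 114), 50 apart, parted by ridges 16 wide, 5 mm high amid (y -20 to 74), 22 high towards both ends; behind (y < -60) a block 24 high. Yaw within 0.2 rad of 0.
- slot0 (a point): Centre of slot 0 on its floor (6 mm above the bench), at case x = -78 mm, y = 27 mm; axes as the case's.
- slot1 (a point): Centre of slot 1 on its floor (6 mm above the bench), at case x = -28 mm, y = 27 mm; axes as the case's.
- slot2 (a point): Centre of slot 2 on its floor (6 mm above the bench), at case x = 22 mm, y = 27 mm; axes as the case's.
- slot3 (a point): Centre of slot 3 on its floor (6 mm above the bench), at case x = 72 mm, y = 27 mm; axes as the case's.
- lid (a joint): Lid angle in rad: 0 shut (at the start), 1.8 on its stop. The lid (350 g, hollow, 34 mm deep) has a nearly free hinge: it balances near 1.4, falls shut from below about 1.3, and from beyond about 1.55 drops onto the stop and stays there.
- lid_hinge (a point): Middle of the lid's hinge axis (at case y = -120 mm, 56 mm above the bench), fixed to the case; the axis runs along the case's x. The +y edge of the lid rises.
- lid_handle (a point): Middle of the lid handle: round aluminium bar 12 mm thick, 120 mm long, parallel to case x, on two end posts that hold its axis 40 mm in front of the lid's free edge. In the lid's frame (origin at the hinge, turning with it) at y = 280, z = 15 mm: 71 mm above the bench when shut, 325 mm when open.
- keeper (a joint): Keeper bar angle, rad: 0 open (bar along the case's -x wall, pointing to case -y), 1.571 shut (pointing to case +x over the clamps' ends); shuts counter-clockwise from above. Starts part way, over slots; stays where left. Clear of all slots below 0.06. From 1.49 it meets a sprung detent ball: a few N at the knob click it over at 1.53, then it rests at 1.571.
- keeper_pivot (a point): Vertical pivot axis of the keeper bar, at case x = -130, y = 98 mm, at mid-thickness of the bar (47 mm above the bench). The bar is steel, 210 mm long from the pivot, 10 mm wide and 8 mm thick (underside 43 mm above the bench).
- keeper_knob (a point): Top centre of the keeper's upright round black knob, 18 mm across and 28 mm tall, standing on the bar 120 mm from the pivot; its top is 79 mm above the bench. It is round: it may turn between the fingers.
- clamp0: Aluminium step clamp, 175 to 350 g, 150 mm long (x), 24 wide (y), 32 high (z), dark line on top. Origin: centre of its underside. Its +x end goes down in two steps (24 mm high from x = 35 to 55 mm, 15 mm high from 55 to 75); weight centre near x = -9 mm. Two to four of the four clamps are present.
- clamp1: Aluminium step clamp, 175 to 350 g, 150 mm long (x), 24 wide (y), 32 high (z), dark line on top. Origin: centre of its underside. Its +x end goes down in two steps (24 mm high from x = 35 to 55 mm, 15 mm high from 55 to 75); weight centre near x = -9 mm. Two to four of the four clamps are present.
- clamp2: Aluminium step clamp, 175 to 350 g, 150 mm long (x), 24 wide (y), 32 high (z), dark line on top. Origin: centre of its underside. Its +x end goes down in two steps (24 mm high from x = 35 to 55 mm, 15 mm high from 55 to 75); weight centre near x = -9 mm. Two to four of the four clamps are present.
- clamp3: Aluminium step clamp, 175 to 350 g, 150 mm long (x), 24 wide (y), 32 high (z), dark line on top. Origin: centre of its underside. Its +x end goes down in two steps (24 mm high from x = 35 to 55 mm, 15 mm high from 55 to 75); weight centre near x = -9 mm. Two to four of the four clamps are present.
- oil_bottle: White plastic bottle, 60 mm across, 170 mm tall, standing on the bench. Origin: centre of its underside. Leave alone.
- mug: White mug, 80 mm across, 90 mm tall. Origin: centre of its underside. Leave alone.
- driver: Screwdriver, 200 mm long, lying on the bench. Leave alone.
Mind the look-alikes: they are no part of the job. What is shaped like the clamp1 but green or pink is not meant. What is shaped like the clamp3 but green is not meant.

How it is judged:
By the outcome, as a careful person would: the job done as asked, in the order asked, and still so for the second after the job is handed in, with the robot touching nothing.
Of clamp0, clamp1, clamp2, clamp3 only 2 to 4 are there at a start; the rules pass over those that are not, and their reading is None.
At some moment in a run one of clamp0, clamp1, clamp2, clamp3 may be knocked a few centimetres aside while the robot is not near it.
Once in a run the grip may slacken for a moment while it holds something.
It also fails if it takes over 210 s, if anything falls off the work surface, if the arm or the gripper's body presses on something with over 40 N, if the wrist force passes 120 N, or if a joint passes its speed limit or range.

## Working session

There is one attempt and no reset: what is moved stays moved. The work goes in short steps, Python scripts to look and compute and a tool call to move; the robot and the scene stay as the last step left them, time stands still between calls to the robot, and variables do not carry over. Pictures are saved under pics/ and viewed, and the job is handed in when it is done.

Besides the shell and the picture viewer there is one more tool, called after ">>>" as name(argument=value, ...) on one line, values as JSON. servo_tool: Moves the arm, as the interface text tells. Its arguments: {"type":"object","properties":{"motion":{"type":"array","items":{"type":"array","items":{"type":"array","items":{"type":"number"}}}},"gripper":{"type":"number"},"newtons":{"type":"number"}},"required":["motion"]}

```bash
ls; mkdir -p pics
python3 - <<'E'
from workcell import bot
import cv2,json
o=bot.get_obs()
for k,v in o.items(): print(k,v)
for n in("top","scene"):
    p=bot.camera(n); cv2.imwrite(f"pics/{n}0.png",p["color"][:,:,::-1])
    print(n,p["shot"],p["fx"],p["cx"],p["cy"],p["R"],p["t"])
E
```

```text
pics
time 0.0
q [ 6.61202948e+01  5.00954226e+00  1.00336990e+01  9.50988964e+01
 -8.85675457e-04  8.99993332e+01]
qd [ 0.04363068 -0.07278082 -0.01461247  0.00880879  0.0240275   0.02621885]
joint_efforts [ 2.12947598e-03 -5.20387602e+01  4.64807582e+01  1.62677479e-02
  6.14658848e-05 -1.37390481e-05]
ee_pos [0.22257004 0.50272838 0.24959123]
tcp_rot [-1.79925260e+02  8.84804851e-04  1.56120963e+02]
wrist_force [-0.499383   -1.37611222 -0.9158565 ]
torque [-0.00923953 -0.04426288  0.01217845]
opening 0.08578839474016212
top 1 618.3776873542154 325.29539598972013 248.5800606802478 [[ 0.02672267 -0.99962975  0.00512392]
 [-0.99423985 -0.02711009 -0.10369259]
 [ 0.10379311 -0.00232347 -0.9945962 ]] [0.04010081 0.52008799 1.58456422]
scene 2 438.9137914660766 319.869273594049 236.8829152928186 [[ 0.40053953  0.91609256  0.01850691]
 [ 0.66734396 -0.27782077 -0.69099035]
 [-0.62786951  0.28911943 -0.72262704]] [-0.23189026 -0.28037518  1.60290234]
```

View pics/top0.png

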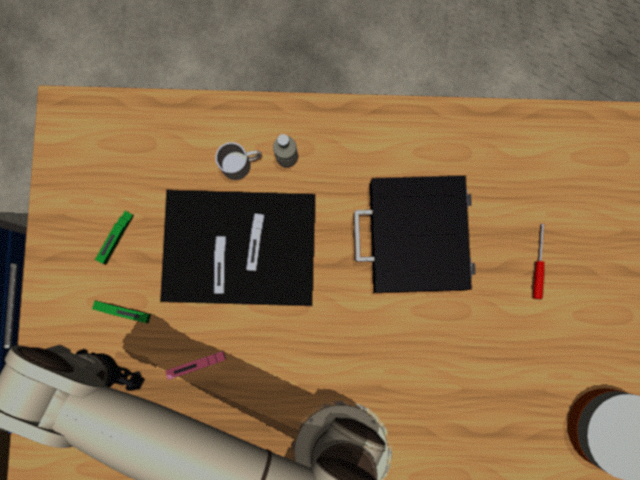

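View pics/scene0.png

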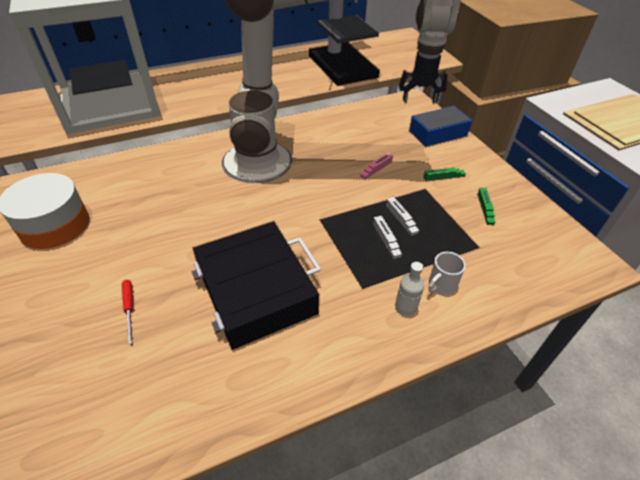

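Top view: the closed case is at about (420,235), with its handle at (362,236) and hinge on the right. Two silver clamps lie on the black mat at (256,242) and (220,264). The look-alikes are green at (115,237) and (122,311) and pink at (195,365). Next I measure.

```bash
cat > h.py <<'E'
from workcell import bot
import numpy as np,cv2
def ray(p,u,v):
    d=np.array([(u-p["cx"])/p["fx"],(v-p["cy"])/p["fy"],1.0]); R=np.array(p["R"]);t=np.array(p["t"])
    return -R.T@t, R.T@d
def px2w(p,u,v,z):
    c,d=ray(p,u,v); return c+d*(z-c[2])/d[2]
def w2px(p,X):
    c=np.array(p["R"])@np.array(X)+np.array(p["t"]); return np.array([p["fx"]*c[0]/c[2]+p["cx"],p["fy"]*c[1]/c[2]+p["cy"]])
def save(p,name,rect=None,s=1):
    im=p["color"][:,:,::-1].copy()
    if rect: x,y,w,h=rect; im=im[y:y+h,x:x+w]
    cv2.imwrite(f"pics/{name}.png",cv2.resize(im,None,fx=s,fy=s,interpolation=cv2.INTER_CUBIC))
def st():
    o=bot.get_obs(); print("t",o["time"],"pos",np.round(o["ee_pos"],4),"rot",np.round(o["tcp_rot"],2),"F",np.round(o["wrist_force"],1),"op",round(o["opening"]*1000,1),"q",np.round(o["q"],1)); return o
def step(target,yaw=None,o=None):
    """remaining shift in tool axes (mm) and yaw turn about tool z (rad)"""
    from scipy.spatial.transform import Rotation as Rt
    o=o or bot.get_obs(); R=Rt.from_euler('xyz',o["tcp_rot"],degrees=True)
    s=R.inv().apply(np.array(target)-np.array(o["ee_pos"]))*1000
    if yaw is not None:
        G=Rt.from_euler('xyz',[180,0,yaw],degrees=True)
        r=(R.inv()*G).as_rotvec(); print("shift(now axes)",np.round(s,1),"turn",np.round(r,3))
    else: print("shift",np.round(s,1))
E
python3 - <<'E'
from h import *
p=bot.camera("top"); 
for l in ["case","lid","lid_handle","clamp0","clamp1","clamp2","clamp3","mug","oil_bottle","driver"]:
    for r in bot.look_for(p,l)[:5]:print(l,np.round(r["rect"],1),round(r["confidence"],2))
save(p,"t_case",(345,165,140,140),5)
save(p,"t_cl",(150,180,180,135),4)
p=bot.camera("scene")
save(p,"s_case",(185,215,145,135),5)
E
```

```text
case [356.5 174.5 118.1 118.6] 0.65
lid [353.5 175.7 120.7 120.4] 0.82
lid_handle [352.9 178.9 116.3 117.3] 0.64
clamp0 [246.2 210.8  20.8  60.1] 0.85
clamp0 [214.  235.2  11.5  60.3] 0.82
clamp0 [166.3 352.7  56.2  28.6] 0.74
clamp0 [ 93.4 213.1  41.3  53.6] 0.68
clamp1 [246.2 210.8  20.8  60.1] 0.85
clamp1 [214.  235.2  11.5  60.3] 0.82
clamp1 [166.3 352.7  56.2  28.6] 0.74
clamp1 [ 93.4 213.1  41.3  53.6] 0.68
clamp2 [246.2 210.8  20.8  60.1] 0.85
clamp2 [214.  235.2  11.5  60.3] 0.82
clamp2 [166.3 352.7  56.2  28.6] 0.74
clamp2 [ 93.4 213.1  41.3  53.6] 0.68
clamp3 [246.2 210.8  20.8  60.1] 0.85
clamp3 [214.  235.2  11.5  60.3] 0.82
clamp3 [166.3 352.7  56.2  28.6] 0.74
clamp3 [ 93.4 213.1  41.3  53.6] 0.68
mug [215.7 143.1  49.2  39. ] 0.56
mug [357.4 173.7 118.  122.2] 0.53
oil_bottle [274.7 132.5  21.6  35.4] 0.96
driver [533.7 224.4  11.9  73.5] 0.75
driver [355.6 175.3 120.4 121.1] 0.67
```

View pics/t_case.png

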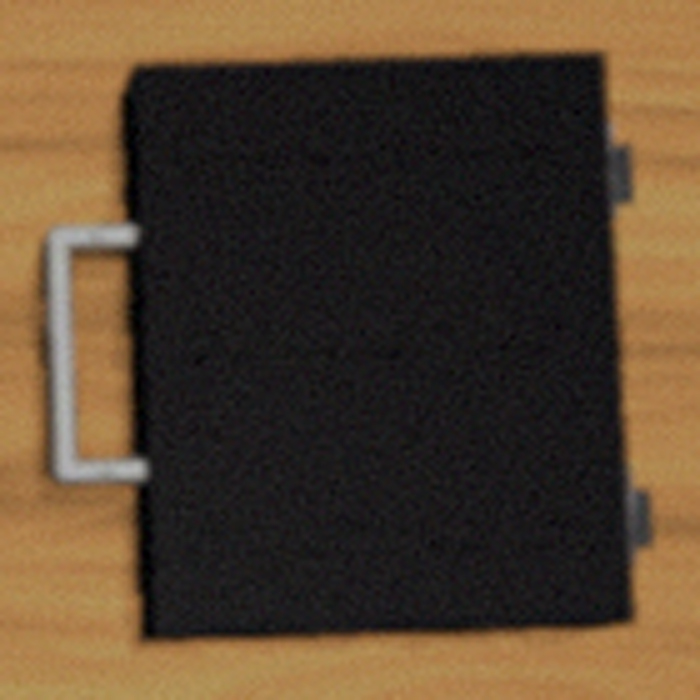

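View pics/t_cl.png

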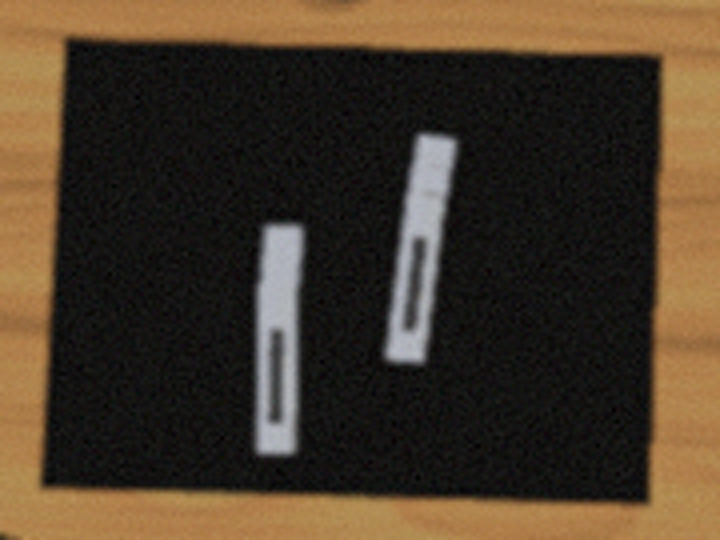

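View pics/s_case.png

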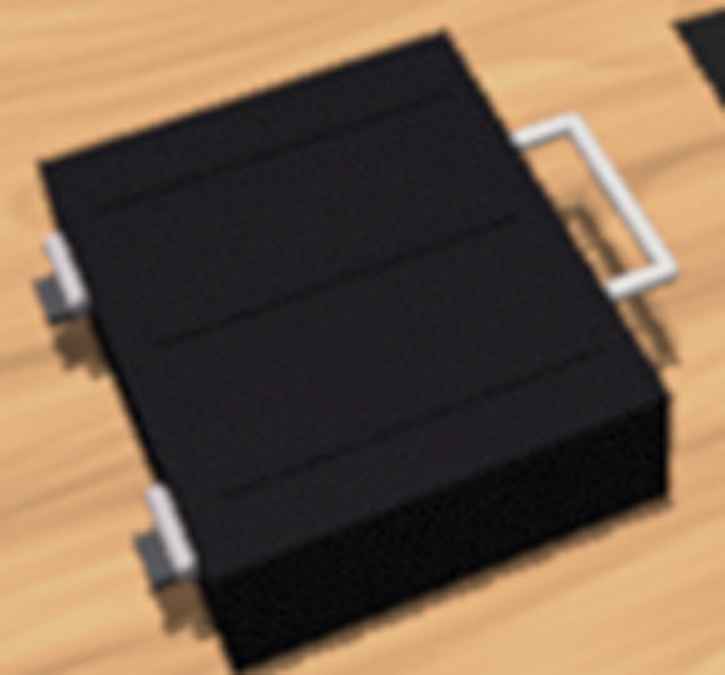

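Run:
```python
from h import *
from scipy.optimize import least_squares
T=bot.camera("top");S=bot.camera("scene")
obs=[]
def t(u,v):return np.array([345+u/5-.4,165+v/5-.4])
def s(u,v):return np.array([185+u/5-.4,215+v/5-.4])
obs=[(T,t(603,55),(.145,-.12,.09)),(T,t(632,620),(-.145,-.12,.09)),
(T,t(61,234),(.06,.16,.071)),(T,t(68,472),(-.06,.16,.071)),
(S,s(447,32),(-.145,.12,.09)),(S,s(40,163),(-.145,-.12,.09)),(S,s(667,397),(.145,.12,.09)),(S,s(205,580),(.145,-.12,.09)),
(S,s(575,122),(-.06,.16,.071)),(S,s(668,270),(.06,.16,.071))]
def f(q):
    c,d=np.cos(q[2]),np.sin(q[2])
    return np.concatenate([w2px(p,(q[0]+c*X[0]-d*X[1],q[1]+d*X[0]+c*X[1],X[2]))-u for p,u,X in obs])
r=least_squares(f,[.5,-.12,0]);print(r.x,np.degrees(r.x[2]));print(np.round(r.fun.reshape(-1,2),1))
# clamps from top crop
def c(u,v):return (150+u/4-.4,180+v/4-.4)
for name,pts in {"A":[(437,136),(405,360)],"B":[(284,227),(276,454)]}.items():
    lo=px2w(T,*c(*pts[0]),.015); hi=px2w(T,*c(*pts[1]),.032)
    print(name,lo,hi,np.linalg.norm((lo-hi)[:2]),np.degrees(np.arctan2(*(lo-hi)[[1,0]])),(lo+hi)/2)
for n,(u,v,z) in {"mug":(232,160,.09),"bottle":(284,140,.17)}.items(): print(n,px2w(T,u,v,z))
```

```text
[ 0.56018039 -0.18421795  0.05072107] 2.9061031798431025
[[ 0.4 -1.2]
 [ 0.2  0.2]
 [-0.9 -0.1]
 [-0.9 -0.9]
 [-0.1 -1.4]
 [-1.3 -1. ]
 [ 0.8 -0.5]
 [-0.5 -0.1]
 [-0.6  0.2]
 [-0.2  0.4]]
A [0.60807908 0.23189704 0.015     ] [0.45838429 0.24519522 0.032     ] 0.15028430481656885 -5.07656353545111 [0.53323168 0.23854613 0.0235    ]
B [0.54487051 0.33005659 0.015     ] [0.39552516 0.3258181  0.032     ] 0.1494054752947038 1.625642858139537 [0.47019784 0.32793734 0.0235    ]
mug [0.73185778 0.29714556 0.09      ]
bottle [0.76491132 0.16127513 0.17      ]
```

Look-alikes: green at (115,237) and (122,311), pink at (195,365). The real clamps are silver at (256,242) and (220,264), confirmed in the crop. First I turn the jaws to case y.

>>> servo_tool(motion=[[[0,0,0,0,0,-0.117],[0,0,0,0,0,-0.117],[0,0,0,0,0,-0.117],[0,0,0,0,0,-0.117]]], gripper=50, newtons=50)

```text
time: 1.2
ee_pos: [0.2227, 0.5029, 0.2503]
tcp_rot: [-180.0, 0.0, -176.8]
wrist_force: [-1.7, 0.1, -0.8]
opening: 0.0501
```

```bash
python3 -c "
from h import *
st();step([.5521,-.0244,.17],182.9)"
```

```text
t 1.2 pos [0.2227 0.5029 0.2503] rot [-180.      0.   -176.79] F [-1.7  0.1 -0.8] op 50.1 q [66.1  5.  10.1 95.1 -0.  62.9]
shift(now axes) [-299.4 -544.9   80.3] turn [-0.     0.     0.005]
```

>>> servo_tool(motion=[[[-23,-41,0,0,0,0],[-23,-41,0,0,0,0],[-23,-41,0,0,0,0],[-23,-41,0,0,0,0],[-23,-41,0,0,0,0]]])

```text
time: 1.7
ee_pos: [0.3486, 0.3025, 0.2504]
tcp_rot: [180.0, 0.0, -177.0]
wrist_force: [0.5, 0.8, -0.3]
opening: 0.0502
```

>>> servo_tool(motion=[[[-23,-41,0,0,0,0],[-23,-41,0,0,0,0],[-23,-41,0,0,0,0],[-23,-41,0,0,0,0],[-23,-41,0,0,0,0]]])

```text
time: 2.2
ee_pos: [0.474, 0.1033, 0.2505]
tcp_rot: [180.0, 0.0, -177.1]
wrist_force: [1.8, 1.4, -0.1]
opening: 0.05
```

>>> servo_tool(motion=[[[-23,-41,20,0,0,0],[-23,-41,30,0,0,0],[-23,-41,30,0,0,0],[0,-10,0,0,0,0],[0,0,0,0,0,0]]])

```text
time: 2.7
ee_pos: [0.543, -0.0163, 0.1762]
tcp_rot: [180.0, -0.1, -177.2]
wrist_force: [-1.5, 1.1, 0.2]
opening: 0.0499
```

```bash
python3 -c "
from h import *
st();step([.5521,-.0244,.071],182.9)
p=bot.camera('wrist');save(p,'w1');print(w2px(p,(.5521,-.0244,.071)))
p=bot.camera('top');save(p,'t1')"
```

```text
t 2.7 pos [ 0.543  -0.0163  0.1762] rot [ 1.7999e+02 -1.1000e-01 -1.7721e+02] F [-1.5  1.1  0.2] op 49.9 q [-1.7  3.3  0.1 86.9  0.  -4.5]
shift(now axes) [ -8.9  -8.5 105.2] turn [ 0.    -0.002 -0.002]
[308.372817   257.56226146]
```

View pics/w1.png

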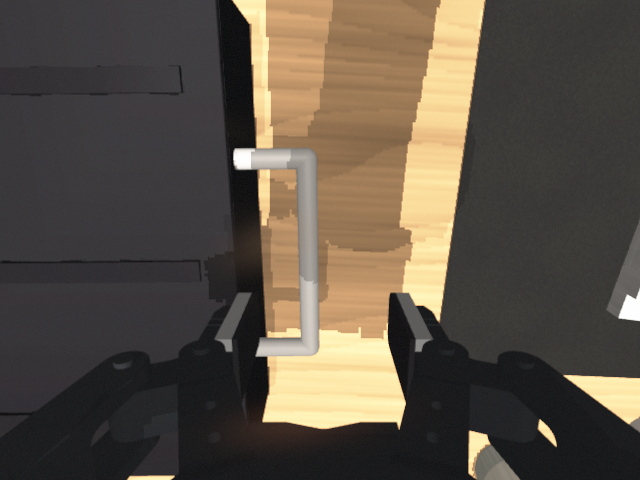

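View pics/t1.png

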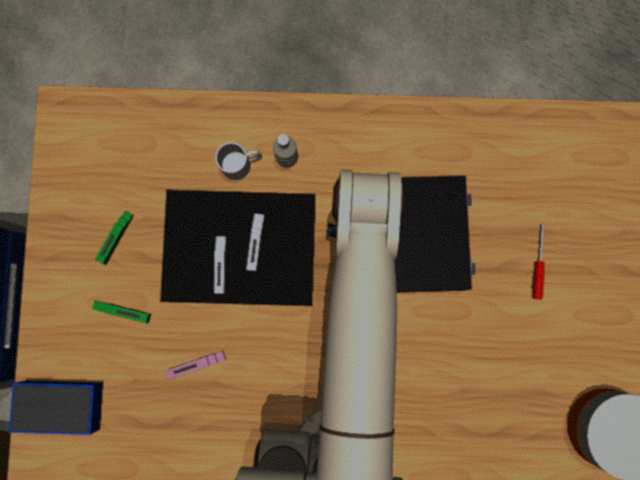

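Only the two silver clamps are on the bench. In the wrist view the handle bar runs from (308,158) to (308,346), as predicted. I narrow the fingers and descend.

>>> servo_tool(motion=[[[-9,-8,0,0,0,-0.002],[0,0,0,0,0,0],[0,0,0,0,0,0]]], gripper=25)

```text
time: 3.1
ee_pos: [0.553, -0.022, 0.1774]
tcp_rot: [-180.0, 0.0, -176.9]
wrist_force: [0.1, 0.0, 0.0]
opening: 0.0251
```

>>> servo_tool(motion=[[[0,0,35,0,0,0],[0,0,35,0,0,0],[0,0,20,0,0,0],[0,0,15,0,0,0],[0,0,0,0,0,0]]])

```text
time: 3.6
ee_pos: [0.5517, -0.0222, 0.0702]
tcp_rot: [180.0, -0.2, -176.9]
wrist_force: [-0.3, 0.6, 0.0]
opening: 0.0249
```

```bash
python3 -c "
from h import *
st();step([.5521,-.0244,.071],182.9)
p=bot.camera('wrist');save(p,'w2')"
```

```text
t 3.6 pos [ 0.5517 -0.0222  0.0702] rot [ 1.7998e+02 -1.6000e-01 -1.7693e+02] F [-0.3  0.6  0. ] op 24.9 q [-2.3  5.8 -9.  75.4  0.  -5.4]
shift(now axes) [-0.2 -2.2 -0.8] turn [ 0.    -0.003  0.003]
```

View pics/w2.png

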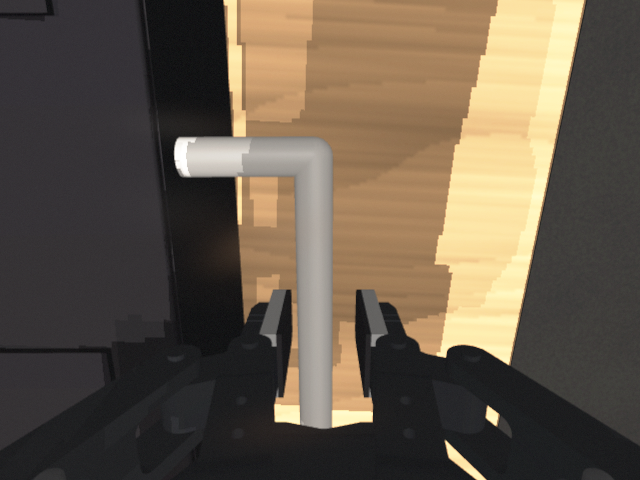

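>>> servo_tool(motion=[[[0,-2,0,0,0,0],[0,0,0,0,0,0],[0,0,0,0,0,0],[0,0,0,0,0,0]]], gripper=5, newtons=60)

```text
time: 4.05
ee_pos: [0.5536, -0.025, 0.0734]
tcp_rot: [-179.9, 0.1, -177.0]
wrist_force: [-1.9, -4.5, 6.3]
opening: 0.0099
```

```bash
python3 -c "
from h import *
o=st()
th=np.concatenate([[0,.03],np.arange(.1,1.7,.1),[1.68,1.76]])
y=280*np.cos(th)-15*np.sin(th);z=280*np.sin(th)+15*np.cos(th)
for a,b,c in zip(th[1:],np.diff(y),-np.diff(z)):print(round(a,2),round(b,1),round(c,1))"
```

```text
t 4.05 pos [ 0.5536 -0.025   0.0734] rot [-1.7994e+02  1.3000e-01 -1.7698e+02] F [-1.9 -4.5  6.3] op 9.9 q [-2.6  5.7 -8.7 75.4 -0.  -5.6]
0.03 -0.6 -8.4
0.1 -2.3 -19.5
0.2 -5.7 -27.4
0.3 -8.4 -26.7
0.4 -11.0 -25.8
0.5 -13.5 -24.5
0.6 -15.9 -23.1
0.7 -18.1 -21.4
0.8 -20.2 -19.5
0.9 -22.0 -17.3
1.0 -23.6 -15.1
1.1 -25.0 -12.6
1.2 -26.2 -10.1
1.3 -27.0 -7.4
1.4 -27.6 -4.7
1.5 -28.0 -1.9
1.6 -28.0 0.9
1.68 -22.3 2.7
1.76 -22.0 4.5
```

```bash
python3 -c "
from h import *
st()
p=bot.camera('wrist');save(p,'w3')
p=bot.camera('scene');save(p,'s3',(180,180,200,150),4);st()"
```

```text
t 4.05 pos [ 0.5536 -0.025   0.0734] rot [-1.7994e+02  1.3000e-01 -1.7698e+02] F [-1.9 -4.5  6.3] op 9.9 q [-2.6  5.7 -8.7 75.4 -0.  -5.6]
t 4.15 pos [ 0.5535 -0.025   0.0733] rot [-1.7994e+02  1.2000e-01 -1.7697e+02] F [-0.9 -4.3  6.5] op 9.4 q [-2.6  5.7 -8.7 75.4 -0.  -5.6]
```

View pics/w3.png

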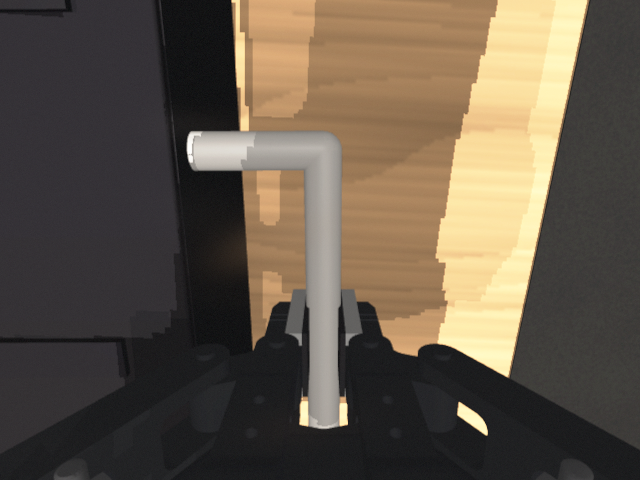

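View pics/s3.png

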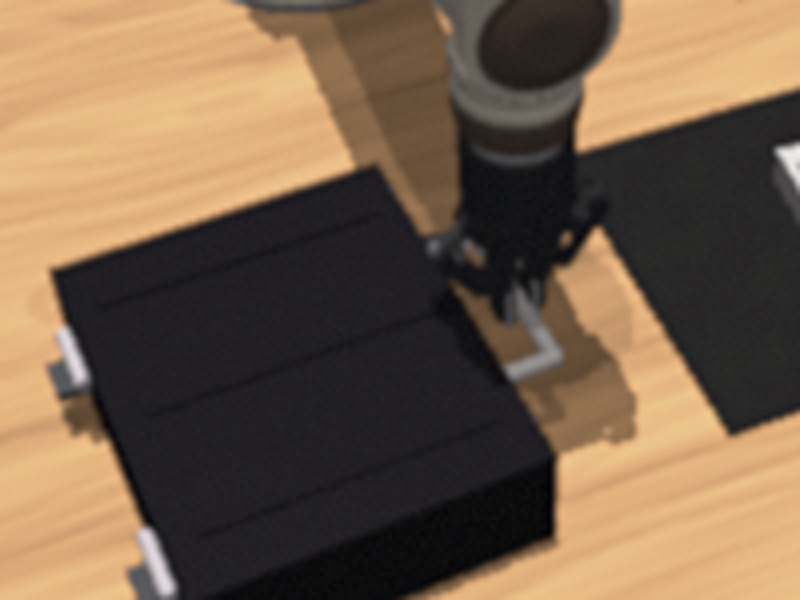

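Opening reads 9.4 mm, less than the 12 mm bar, with an upward force. The pads seem to sit on the bar's upper half, so I regrip lower.

>>> servo_tool(motion=[[[0,0,0,0,0,0],[0,0,0,0,0,0],[0,0,5,0,0,0],[0,0,4,0,0,0],[0,0,0,0,0,0]]], gripper=24)

```text
time: 4.65
ee_pos: [0.553, -0.0243, 0.0631]
tcp_rot: [180.0, 0.0, -176.9]
wrist_force: [-0.9, 1.2, 5.5]
opening: 0.024
```

>>> servo_tool(motion=[[[0,0,0,0,0,0],[0,0,0,0,0,0],[0,0,0,0,0,0],[0,0,0,0,0,0],[0,0,0,0,0,0]]], gripper=5, newtons=50)

```text
time: 5.15
ee_pos: [0.553, -0.025, 0.0629]
tcp_rot: [-179.9, 0.0, -177.0]
wrist_force: [-0.2, -5.1, 4.0]
opening: 0.0108
```

```bash
python3 -c "
from h import *
st();p=bot.camera('wrist');save(p,'w4');st()"
```

```text
t 5.15 pos [ 0.553  -0.025   0.0629] rot [-1.7995e+02  2.0000e-02 -1.7698e+02] F [-0.2 -5.1  4. ] op 10.8 q [-2.6  6.  -9.6 74.4 -0.1 -5.6]
t 5.2 pos [ 0.5529 -0.025   0.0629] rot [-1.7994e+02  1.0000e-02 -1.7698e+02] F [ 0.4 -4.8  3.7] op 10.7 q [-2.6  6.  -9.6 74.4 -0.1 -5.6]
```

View pics/w4.png

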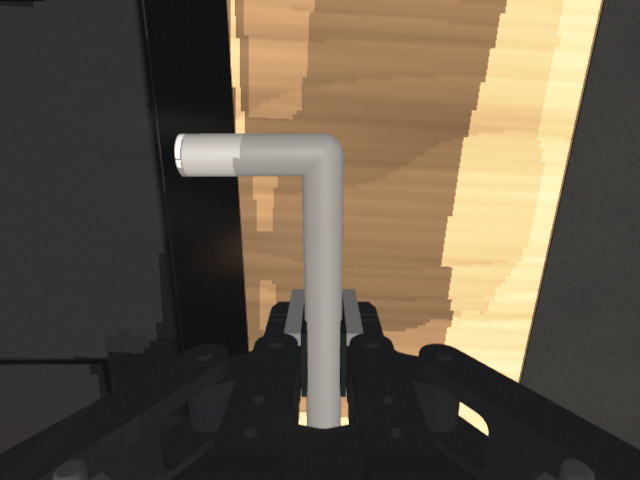

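>>> servo_tool(motion=[[[0,-1,-8,0,0,0],[0,-2,-20,0,0,0],[0,-6,-27,0,0,0],[0,-8,-27,0,0,0]]])

```text
time: 5.6
ee_pos: [0.5537, -0.0415, 0.1448]
tcp_rot: [180.0, -0.0, -176.9]
wrist_force: [7.1, -10.1, -8.3]
opening: 0.0107
```

```bash
python3 -c "
from h import *
st();p=bot.camera('scene');save(p,'s4',(180,100,260,200),3);st()"
```

```text
t 5.6 pos [ 0.5537 -0.0415  0.1448] rot [ 1.7998e+02 -5.0000e-02 -1.7693e+02] F [  7.1 -10.1  -8.3] op 10.7 q [-4.3  4.9 -1.6 83.5  0.  -7.4]
t 5.65 pos [ 0.5541 -0.0434  0.1492] rot [-1.7985e+02  1.1000e-01 -1.7700e+02] F [-7.7 -4.4  0.7] op 10.6 q [-4.4  4.8 -1.3 83.8 -0.1 -7.4]
```

View pics/s4.png

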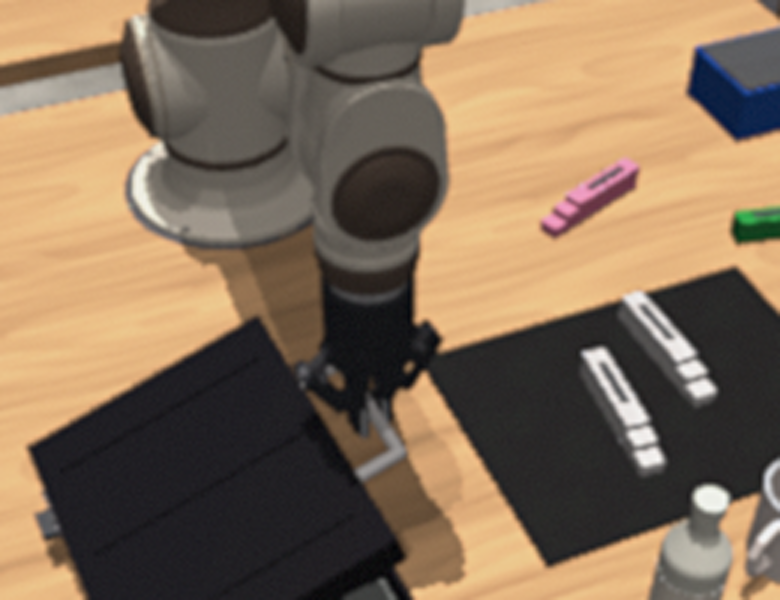

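The lid is rising and held. I carry on along the arc.

>>> servo_tool(motion=[[[0,-11,-26,0,0,0],[0,-13,-25,0,0,0],[0,-16,-23,0,0,0],[0,-18,-21,0,0,0]]])

```text
time: 6.05
ee_pos: [0.5569, -0.0988, 0.2404]
tcp_rot: [179.9, -0.0, -176.9]
wrist_force: [4.4, 0.6, -2.9]
opening: 0.0106
```

>>> servo_tool(motion=[[[0,-20,-19,0,0,0],[0,-22,-17,0,0,0],[0,-24,-15,0,0,0],[0,-25,-13,0,0,0],[0,0,0,0,0,0]]])

```text
time: 6.55
ee_pos: [0.5623, -0.1912, 0.3068]
tcp_rot: [179.9, 0.3, -177.0]
wrist_force: [-1.0, 8.4, 14.5]
opening: 0.0106
```

```bash
python3 -c "
from h import *
o=st();p=o['ee_pos'];c,s=np.cos(.0507),np.sin(.0507)
d=np.array(p)-[.5602,-.1842,0]; y=-s*d[0]+c*d[1]; print('case xy',c*d[0]+s*d[1],y,'theta',np.arctan2(d[2]+.008-.056,y+.12)-np.arctan2(15,280),'r',np.hypot(d[2]+.008-.056,y+.12))"
```

```text
t 6.55 pos [ 0.5623 -0.1912  0.3068] rot [ 179.93    0.27 -177.01] F [-1.   8.4 14.5] op 10.6 q [-18.9  12.9  25.4 102.3   0.2 -21.8]
case xy 0.0017333293770337534 -0.007052158912022308 theta 1.10576900697755 r 0.282375939955168
```

>>> servo_tool(motion=[[[0,-26,-9,0,0,0],[0,-27,-7,0,0,0],[0,-28,-4,0,0,0],[0,-28,-2,0,0,0]]])

```text
time: 6.95
ee_pos: [0.5683, -0.2992, 0.3287]
tcp_rot: [-180.0, 0.3, -176.9]
wrist_force: [7.0, 1.7, -3.6]
opening: 0.0103
```

>>> servo_tool(motion=[[[0,-28,1,0,0,0],[0,-22,3,0,0,0],[0,-11,2,0,0,0],[0,0,0,0,0,0]]])

```text
time: 7.35
ee_pos: [0.5719, -0.3619, 0.3211]
tcp_rot: [-179.9, 0.3, -177.0]
wrist_force: [5.2, -3.2, 12.3]
opening: 0.0104
```

```bash
python3 -c "
from h import *
o=st();p=o['ee_pos'];c,s=np.cos(.0507),np.sin(.0507)
d=np.array(p)-[.5602,-.1842,0]; y=-s*d[0]+c*d[1]; print('case xy',c*d[0]+s*d[1],y,'theta',np.arctan2(d[2]+.008-.056,y+.12)-np.arctan2(15,280),'r',np.hypot(d[2]+.008-.056,y+.12))
p=bot.camera('scene');save(p,'s5',(100,60,260,240),3)"
```

```text
t 7.35 pos [ 0.5719 -0.3619  0.3211] rot [-179.87    0.28 -177.02] F [ 5.2 -3.2 12.3] op 10.4 q [-3.230e+01  2.750e+01  4.600e+01  1.082e+02  1.000e-01 -3.530e+01]
case xy 0.002654102706527276 -0.1780391433411301 theta 1.7266719122784364 r 0.2792102074040045
```

View pics/s5.png

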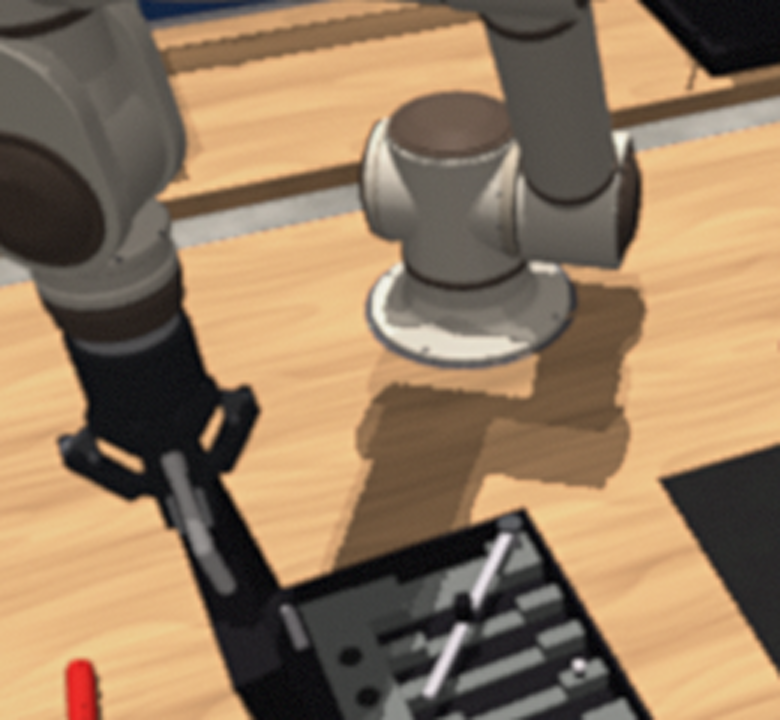

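>>> servo_tool(motion=[[[0,-8,2,0,0,0],[0,-6,1,0,0,0],[0,0,0,0,0,0]]])

```text
time: 7.7
ee_pos: [0.5726, -0.3747, 0.3181]
tcp_rot: [-179.9, 0.2, -177.0]
wrist_force: [4.3, -2.2, 10.4]
opening: 0.0106
```

>>> servo_tool(motion=[[[0,0,0,0,0,0],[0,0,0,0,0,0],[0,0,0,0,0,0]]], gripper=50)

```text
time: 8.0
ee_pos: [0.5714, -0.3738, 0.3162]
tcp_rot: [179.9, -0.1, -176.9]
wrist_force: [-1.0, -0.4, 0.9]
opening: 0.0496
```

>>> servo_tool(motion=[[[0,0,-20,0,0,0],[0,0,-30,0,0,0],[0,0,-30,0,0,0],[0,0,0,0,0,0]]])

```text
time: 8.4
ee_pos: [0.5662, -0.3703, 0.3885]
tcp_rot: [179.9, -0.2, -176.9]
wrist_force: [1.1, -0.9, -1.1]
opening: 0.0497
```

```bash
python3 -c "
from h import *
o=st()
p=bot.camera('scene');save(p,'s6',(100,60,260,240),3)"
```

```text
t 8.4 pos [ 0.5662 -0.3703  0.3885] rot [ 179.86   -0.18 -176.94] F [ 1.1 -0.9 -1.1] op 49.7 q [-33.2  38.1  70.5 122.6   0.  -36.3]
```

View pics/s6.png

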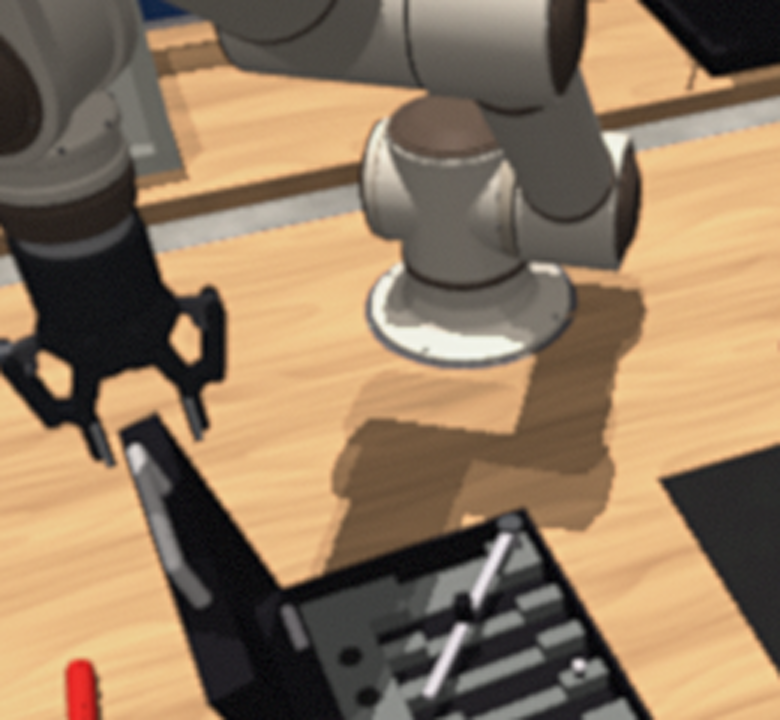

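Lid rests on its stop. The knob shows at scene (254,261). I move off and look.

>>> servo_tool(motion=[[[0,35,0,0,0,0],[0,45,5,0,0,0],[0,45,30,0,0,0],[0,45,35,0,0,0],[0,45,30,0,0,0]]])

```text
time: 8.95
ee_pos: [0.5576, -0.1733, 0.3038]
tcp_rot: [-179.7, 0.5, -177.0]
wrist_force: [-0.7, -0.5, 0.9]
opening: 0.0501
```

>>> servo_tool(motion=[[[0,45,20,0,0,0],[0,45,20,0,0,0],[0,45,0,0,0,0],[0,40,0,0,0,0],[0,0,0,0,0,0]]], gripper=40)

```text
time: 9.45
ee_pos: [0.5487, 0.0041, 0.2645]
tcp_rot: [-179.8, 0.5, -176.7]
wrist_force: [-0.3, -0.8, 0.1]
opening: 0.0399
```

```bash
python3 -c "
from h import *
o=st()
p=bot.camera('scene');save(p,'s7',(190,200,150,150),5);print(bot.look_for(p,'keeper_knob')[:2], px2w(p,254,261,.079))
p=bot.camera('top');save(p,'t7',(340,160,150,150),5);print(bot.look_for(p,'keeper_knob')[:2])"
```

```text
t 9.45 pos [0.5487 0.0041 0.2645] rot [-179.84    0.48 -176.69] F [-0.3 -0.8  0.1] op 39.9 q [ 0.5  4.7 11.3 96.2 -0.1 -2.8]
[{'rect': [243.6, 232.0, 30.7, 63.9], 'confidence': 0.58}] [ 0.52717451 -0.16992284  0.079     ]
[{'rect': [391.8, 225.3, 44.3, 49.7], 'confidence': 0.68}]
```

View pics/s7.png

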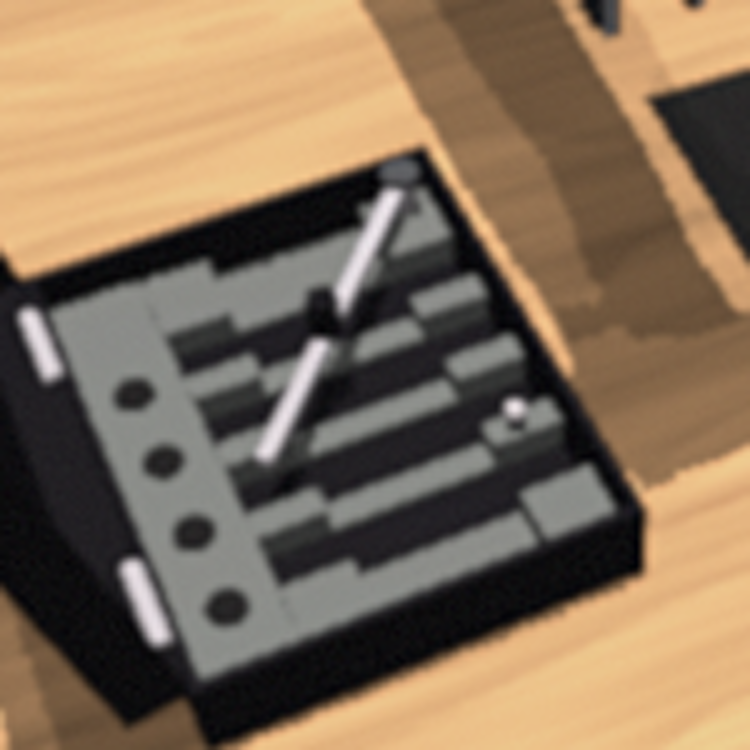

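View pics/t7.png

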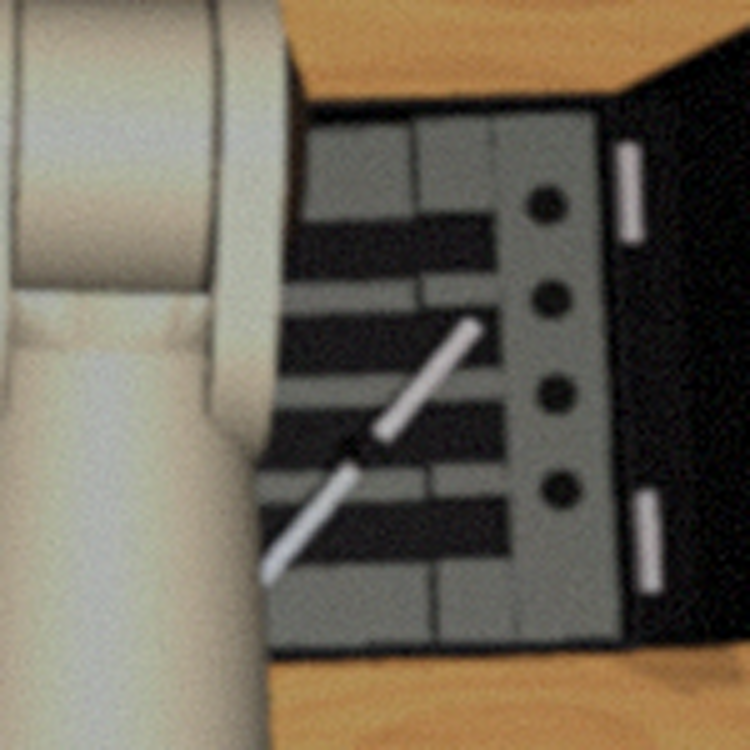

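```bash
cat >> h.py <<'E'
CX,CY,CT=.5602,-.1842,.0507
def case2w(x,y,z=0):
    c,s=np.cos(CT),np.sin(CT); return np.array([CX+c*x-s*y,CY+s*x+c*y,z])
def w2case(X):
    c,s=np.cos(CT),np.sin(CT); dx,dy=X[0]-CX,X[1]-CY; return np.array([c*dx+s*dy,-s*dx+c*dy,X[2]])
def knob(phi): return case2w(-.130+.12*np.sin(phi),.098-.12*np.cos(phi),.079)
E
python3 - <<'E'
from h import *
T=bot.camera("top");S=bot.camera("scene")
for p,u,v in((T,434.6,224.6),(S,242.6,290.4)):
    X=w2case(px2w(p,u,v,.049)); d=X-[-.13,.098,0]; print(X,np.hypot(*d[:2]),np.arctan2(d[0],-d[1]))
for p,u,v in((T,340+355/5,160+445/5),(S,253.8,258.5)):
    X=w2case(px2w(p,u,v,.077)); d=X-[-.13,.098,0]; print(X,np.hypot(*d[:2]),np.arctan2(d[0],-d[1]))
# check of case pose using hole/slot corners: project pose
im=T["color"][:,:,::-1].copy()
def dr(p,nm,rect,s):
    x0,y0,w,h=rect; im=cv2.resize(p["color"][y0:y0+h,x0:x0+w,::-1],None,fx=s,fy=s)
    for sx in(-.078,-.028,.022,.072):
        for a,b in((-.017,-.06),(.017,-.06),(.017,.114),(-.017,.114)):
            q=(w2px(p,case2w(sx+a,b,.028))-[x0,y0]+.5)*s; cv2.circle(im,tuple(int(i) for i in q),3,(0,0,255),-1)
    for X in((-.145,-.12,.056),(.145,-.12,.056),(.145,.12,.056),(-.145,.12,.056)):
            q=(w2px(p,case2w(*X))-[x0,y0]+.5)*s; cv2.circle(im,tuple(int(i) for i in q),3,(0,255,0),-1)
    cv2.imwrite(f"pics/{nm}.png",im)
dr(T,"t8",(340,160,150,150),5);dr(S,"s8",(190,200,150,150),5)
E
```

```text
[ 0.02408963 -0.04346283  0.049     ] 0.20917778557257405 0.8280949095017455
[ 0.02366704 -0.03924522  0.049     ] 0.2060335131171676 0.8417877155778719
[-0.04060563  0.02406795  0.077     ] 0.11600561144712973 0.8797881542408259
[-0.0424367   0.01900153  0.077     ] 0.11793256471889324 0.8367742998562554
```

View pics/t8.png

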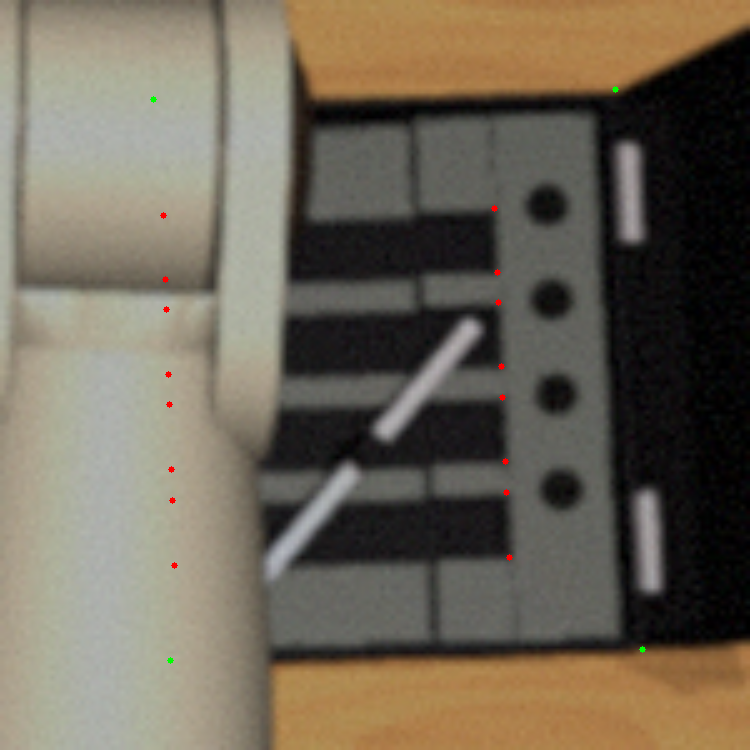

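View pics/s8.png

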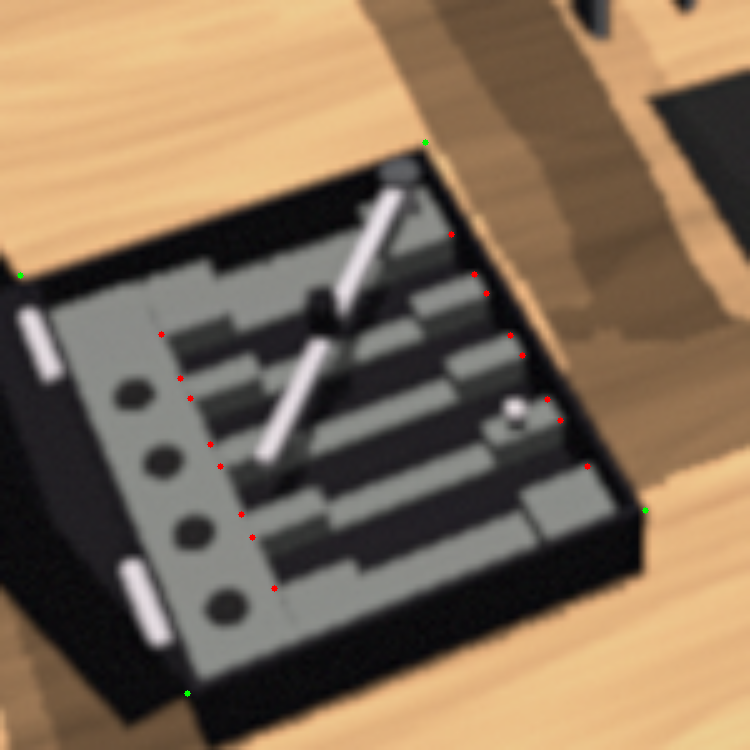

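```bash
python3 -c "
from h import *
k=knob(.837);print(k);step([k[0],k[1],.16],182.9)"
```

```text
[ 0.51847522 -0.16865782  0.079     ]
shift(now axes) [  39.5 -165.5  104.1] turn [-0.004  0.006  0.001]
```

>>> servo_tool(motion=[[[8,-40,10,-0.004,0.006,0],[8,-40,20,0,0,0],[8,-40,25,0,0,0],[8,-40,25,0,0,0],[7,-6,20,0,0,0]]])

```text
time: 10.25
ee_pos: [0.5172, -0.1723, 0.1618]
tcp_rot: [-180.0, -0.1, -177.2]
wrist_force: [-0.4, 0.1, 0.5]
opening: 0.0399
```

>>> servo_tool(motion=[[[0,0,0,0,0,0],[0,0,0,0,0,0]]])

```text
time: 10.45
ee_pos: [0.5182, -0.1683, 0.1641]
tcp_rot: [180.0, -0.1, -177.0]
wrist_force: [0.7, -0.7, 0.6]
opening: 0.04
```

```bash
python3 -c "
from h import *
st();k=knob(.837);step([k[0],k[1],.079],182.9)
p=bot.camera('wrist');save(p,'w8');print(w2px(p,k),[w2px(p,case2w(.022+a,.027+b,.006)) for a in(-.017,.017) for b in (0,)])"
```

```text
t 10.45 pos [ 0.5182 -0.1683  0.1641] rot [ 1.7997e+02 -5.0000e-02 -1.7704e+02] F [ 0.7 -0.7  0.6] op 40.0 q [-18.    3.4  -1.1  85.5   0.  -21. ]
shift(now axes) [-0.3 -0.4 85.1] turn [ 0.001 -0.001  0.001]
[321.4879382  254.59277342] [array([334.03498775, 281.80286254]), array([333.68863847, 321.89696465])]
```

View pics/w8.png

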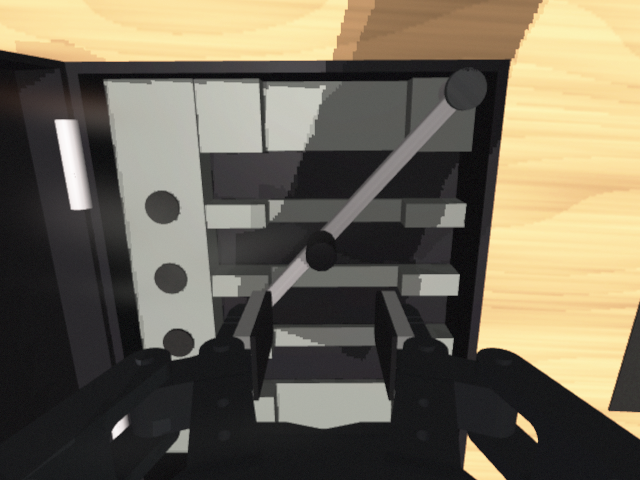

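Run:
```python
from h import *
from scipy.optimize import least_squares
p=bot.camera("wrist")
obs=[((509,62),(-.145,.12,.056)),((466,90),(-.13,.098,.052)),((402,200),(-.061,.074,.028)),((464,200),(-.061,.114,.028)),((403,227),(-.045,.074,.028)),((466,228),(-.045,.114,.028)),((403,266),(-.011,.074,.028)),((457,266),(-.011,.114,.028)),((457,295),(.005,.114,.028))]
def f(q):
    c,d=np.cos(q[2]),np.sin(q[2])
    return np.concatenate([w2px(p,(q[0]+c*X[0]-d*X[1],q[1]+d*X[0]+c*X[1],X[2]))-u for u,X in obs])
print(np.round(f([CX,CY,CT]).reshape(-1,2),1))
r=least_squares(f,[.5,-.12,0]);print(r.x);print(np.round(r.fun.reshape(-1,2),1))
for ph in(.8,.84,.88):print(ph,w2px(p,knob(ph)))
print(w2case(px2w(p,320,247,.079)))
# draw
im=p["color"][:,:,::-1].copy()
for u,X in obs:
    q=w2px(p,case2w(*X));cv2.circle(im,tuple(int(i) for i in q),3,(0,0,255),-1)
cv2.imwrite("pics/w8b.png",im)
```

```text
[[ 1.  -4.7]
 [-1.9 -2.5]
 [ 3.6  0.9]
 [ 1.4  1. ]
 [ 1.2 -2.9]
 [-3.  -3.8]
 [-1.6  5.1]
 [ 1.2  5.2]
 [-1.  -2.8]]
[ 0.56037576 -0.18441747  0.04732147]
[[ 1.3 -3.5]
 [-1.6 -1.6]
 [ 3.5  1.5]
 [ 1.3  1.8]
 [ 1.  -2.3]
 [-3.2 -3. ]
 [-1.9  5.7]
 [ 0.9  5.9]
 [-1.4 -2.1]]
0.8 [315.03899599 247.80822217]
0.84 [321.34131196 253.41213501]
0.88 [327.82145422 258.72904859]
[-0.04439191  0.01715711  0.079     ]
```

View pics/w8b.png

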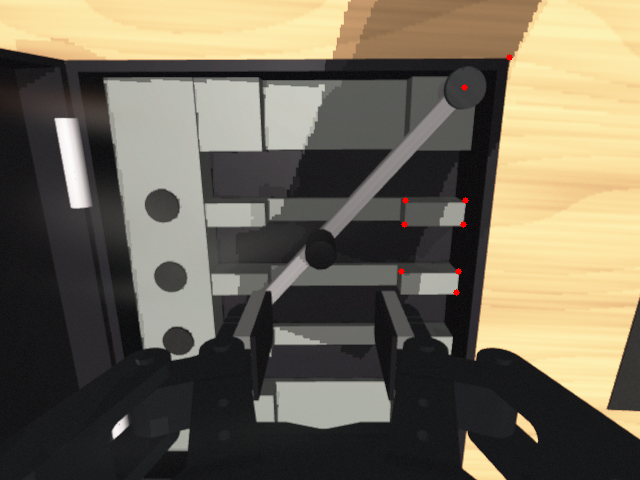

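>>> servo_tool(motion=[[[2,-1,30,0,0,0],[0,0,30,0,0,0],[0,0,15,0,0,0],[0,0,9,0,0,0],[0,0,0,0,0,0]]])

```text
time: 11.05
ee_pos: [0.5163, -0.1685, 0.0794]
tcp_rot: [180.0, -0.1, -176.9]
wrist_force: [0.5, 1.2, -0.5]
opening: 0.04
```

>>> servo_tool(motion=[[[0,0,0,0,0,0],[0,0,0,0,0,0],[0,0,0,0,0,0],[0,0,0,0,0,0]]], gripper=10, newtons=30)

```text
time: 11.45
ee_pos: [0.5171, -0.1692, 0.081]
tcp_rot: [-180.0, 0.1, -177.0]
wrist_force: [1.3, -0.4, 7.2]
opening: 0.0164
```

```bash
python3 -c "
from h import *
o=st();k=w2case(o['ee_pos']);d=k-[-.13,.098,0];print(k,np.hypot(*d[:2]),np.arctan2(d[0],-d[1]))
ph=np.linspace(np.arctan2(d[0],-d[1]),0,9);x=-130+120*np.sin(ph);y=98-120*np.cos(ph)
print(np.round(np.c_[ph[1:],-np.diff(x),np.diff(y)],2))
p=bot.camera('wrist');save(p,'w9')"
```

```text
t 11.45 pos [ 0.5171 -0.1692  0.081 ] rot [-1.7997e+02  8.0000e-02 -1.7696e+02] F [ 1.3 -0.4  7.2] op 16.4 q [-18.1   4.2  -9.5  76.2   0.  -21.2]
[-0.04231016  0.01719672  0.08102488] 0.1192420931047186 0.8262468891340193
[[ 0.72  8.85 -8.66]
 [ 0.62  9.7  -7.71]
 [ 0.52 10.44 -6.66]
 [ 0.41 11.07 -5.55]
 [ 0.31 11.59 -4.38]
 [ 0.21 11.98 -3.16]
 [ 0.1  12.24 -1.91]
 [ 0.   12.37 -0.64]]
```

View pics/w9.png

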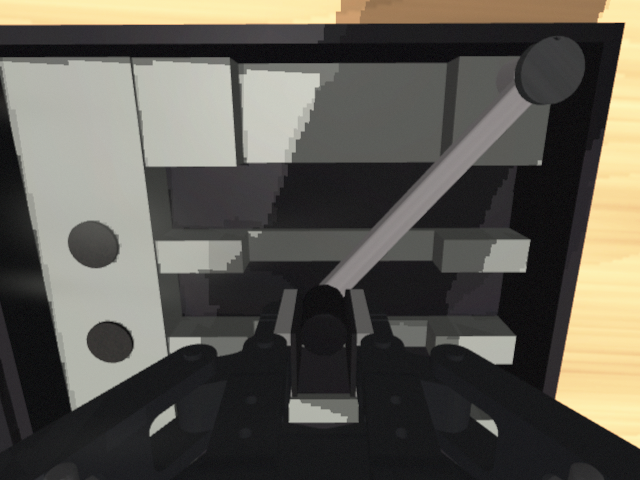

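>>> servo_tool(motion=[[[4,-4,-3,0,0,0],[9,-8,0,0,0,0],[10,-7,0,0,0,0],[11,-6,0,0,0,0],[11,-5,0,0,0,0]]])

```text
time: 12.0
ee_pos: [0.4723, -0.2023, 0.0815]
tcp_rot: [-180.0, -0.1, -177.0]
wrist_force: [4.0, -5.7, -10.5]
opening: 0.0162
```

>>> servo_tool(motion=[[[12,-4,0,0,0,0],[12,-3,0,0,0,0],[10,-2,0,0,0,0],[3,0,0,0,0,0],[0,0,0,0,0,0]]])

```text
time: 12.5
ee_pos: [0.4351, -0.2133, 0.0815]
tcp_rot: [-179.9, -0.2, -177.0]
wrist_force: [0.6, -8.4, -11.3]
opening: 0.0166
```

```bash
python3 -c "
from h import *
o=st();k=w2case(o['ee_pos']);d=k-[-.13,.098,0];print(k,np.hypot(*d[:2]),np.arctan2(d[0],-d[1]))
p=bot.camera('wrist');save(p,'w10');p=bot.camera('scene');save(p,'s10',(190,200,150,150),5)"
```

```text
t 12.5 pos [ 0.4351 -0.2133  0.0815] rot [-179.93   -0.2  -177.04] F [  0.6  -8.4 -11.3] op 16.6 q [-26.   -3.7 -17.4  76.5  -0.2 -29. ]
[-0.12640429 -0.02271613  0.08148162] 0.12076967158139669 0.029777713654875835
```

View pics/w10.png

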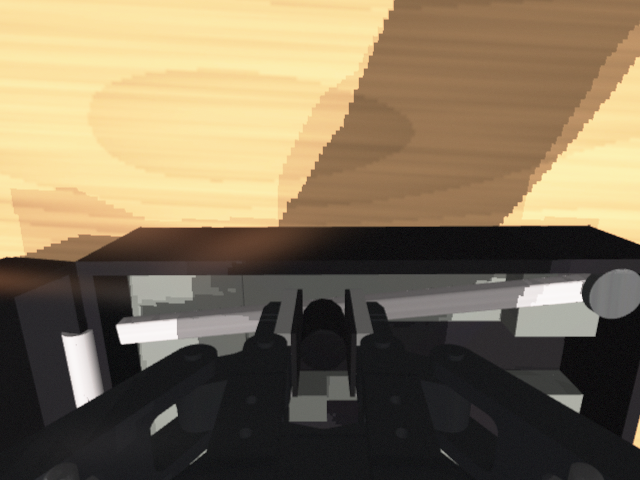

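View pics/s10.png

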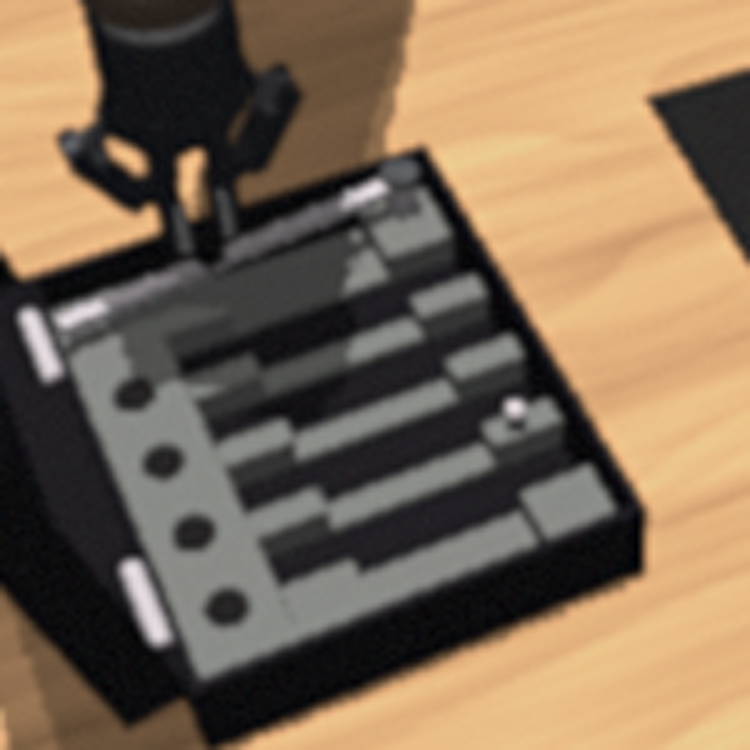

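>>> servo_tool(motion=[[[5,-1,0,0,0,0],[4,0,0,0,0,0],[3,0,0,0,0,0],[0,0,0,0,0,0]]])

```text
time: 13.0
ee_pos: [0.4231, -0.2145, 0.0815]
tcp_rot: [-180.0, -0.2, -177.0]
wrist_force: [0.1, -7.3, -11.4]
opening: 0.0165
```

```bash
python3 -c "
from h import *
o=st();k=w2case(o['ee_pos']);d=k-[-.13,.098,0];print(k,np.hypot(*d[:2]),np.arctan2(d[0],-d[1]))
p=bot.camera('wrist');save(p,'w11')"
```

```text
t 13.0 pos [ 0.4231 -0.2145  0.0815] rot [-179.96   -0.23 -177.01] F [  0.1  -7.3 -11.4] op 16.5 q [-26.8  -5.1 -18.6  76.6  -0.1 -29.8]
[-0.13841331 -0.02335873  0.08147744] 0.12165001215719062 -0.0692152117536897
```

View pics/w11.png

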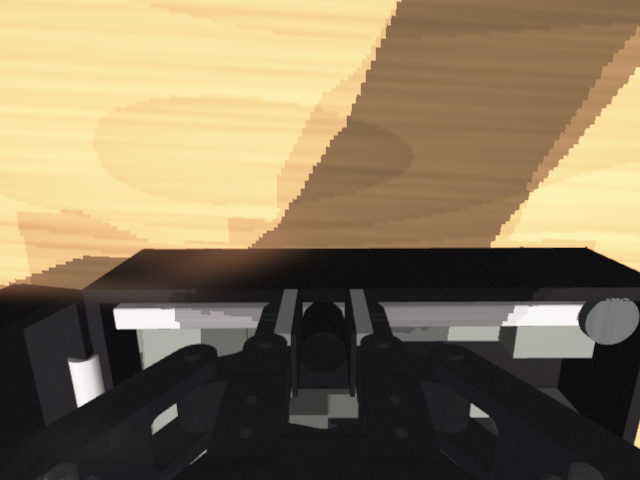

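Bar is parallel to the wall, so the keeper is open. I release, lift and head to the clamps.

>>> servo_tool(motion=[[[0,0,0,0,0,0],[0,0,0,0,0,0],[0,0,-25,0,0,0],[0,0,-45,0,0,0],[0,0,-45,0,0,0]]], gripper=40)

```text
time: 13.55
ee_pos: [0.4241, -0.2134, 0.1991]
tcp_rot: [179.9, -0.1, -176.9]
wrist_force: [0.9, 0.2, 0.3]
opening: 0.0399
```

>>> servo_tool(motion=[[[-10,48,-20,0,0,0],[-10,48,0,0,0,0],[-10,48,0,0,0,0],[-10,48,0,0,0,0],[-10,48,0,0,0,0]]], gripper=60)

```text
time: 14.05
ee_pos: [0.4613, 0.0278, 0.2174]
tcp_rot: [180.0, 0.0, -177.0]
wrist_force: [0.7, -0.8, -1.0]
opening: 0.0601
```

>>> servo_tool(motion=[[[0,48,0,0,0,0],[0,40,0,0,0,0],[0,0,0,0,0,0]]])

```text
time: 14.35
ee_pos: [0.4561, 0.1176, 0.2169]
tcp_rot: [179.9, -0.1, -176.7]
wrist_force: [-0.5, 0.5, -0.6]
opening: 0.0602
```

```bash
python3 -c "
from h import *
o=st()
p=bot.camera('top');save(p,'t12');print([ (r['rect'],r['confidence']) for r in bot.look_for(p,'clamp0')])
p=bot.camera('wrist');save(p,'w12');p=bot.camera('scene');save(p,'s12')"
```

```text
t 14.35 pos [0.4561 0.1176 0.2169] rot [ 1.7990e+02 -5.0000e-02 -1.7665e+02] F [-0.5  0.5 -0.6] op 60.2 q [14.4 -6.3 -4.8 91.5  0.1 11.1]
[([213.6, 235.8, 11.1, 56.4], 0.96), ([166.6, 349.2, 58.9, 29.1], 0.7), ([246.7, 213.2, 20.5, 56.2], 0.68), ([95.2, 212.6, 37.8, 52.7], 0.57), ([87.9, 298.5, 58.7, 26.6], 0.55)]
```

View pics/t12.png

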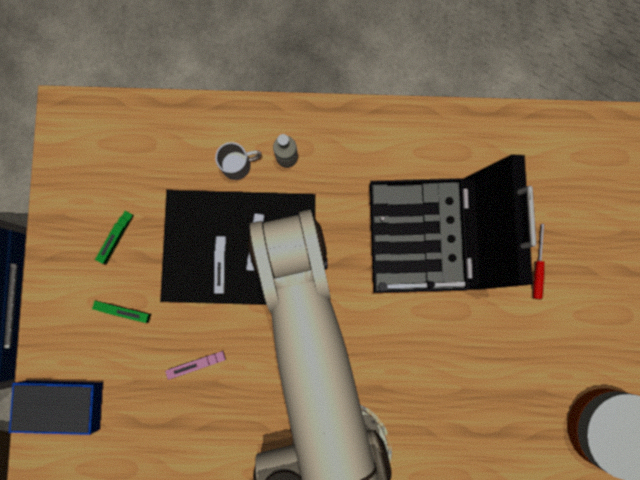

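View pics/s12.png

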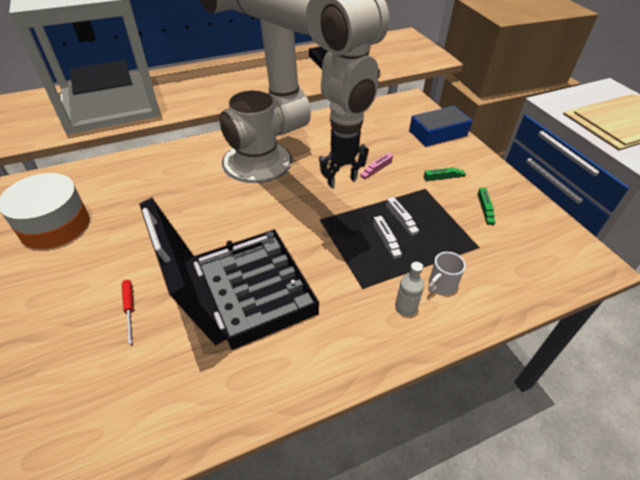

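View pics/w12.png

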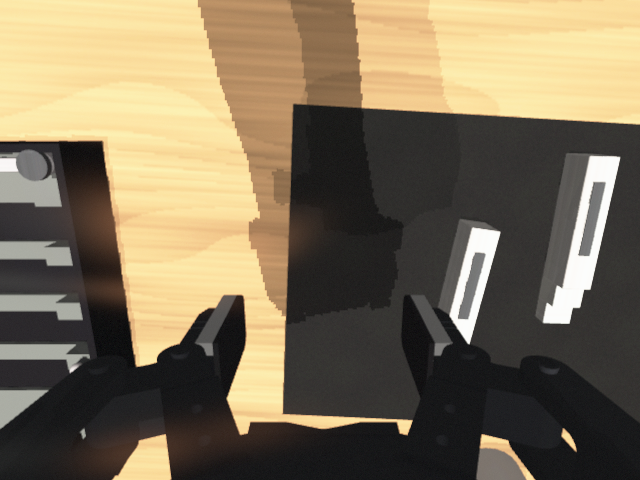

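Clamps unmoved, keeper open along the -x wall, lid on its stop. I go above clamp A.

```bash
python3 -c "
from h import *
step([.524,.2393,.15],174.9)"
```

```text
shift(now axes) [-73.9 122.6  66.9] turn [ 0.    -0.001  0.142]
```

>>> servo_tool(motion=[[[-25,41,20,0,0,0],[-25,41,20,0,0,0],[-24,41,26,0,0,0.07],[0,0,0,0,0,0.072],[0,0,0,0,0,0]]], gripper=50)

```text
time: 15.05
ee_pos: [0.5207, 0.233, 0.1528]
tcp_rot: [-179.9, -0.2, 174.8]
wrist_force: [0.5, -0.6, 0.4]
opening: 0.0502
```

```bash
python3 -c "
from h import *
st();step([.524,.2393,.027],174.9)
p=bot.camera('wrist');save(p,'w13')
R=np.array([[np.cos(-.089),-np.sin(-.089)],[np.sin(-.089),np.cos(-.089)]])
for a in((.075,.012,.015),(.075,-.012,.015),(-.075,.012,.032),(-.075,-.012,.032)): print(w2px(p,np.r_[np.array([.5332,.2385])+R@a[:2],a[2]]).round(),end='')
print([(r['rect'],r['confidence']) for r in bot.look_for(p,'clamp0')])"
```

```text
t 15.05 pos [0.5207 0.233  0.1528] rot [-179.94   -0.2   174.8 ] F [ 0.5 -0.6  0.4] op 50.2 q [24.1  7.1  1.6 84.7  0.  29.3]
shift(now axes) [ -3.1   6.7 125.7] turn [-0.001 -0.003 -0.002]
[347. 344.][315. 344.][353. 136.][313. 136.][([315.7, 137.9, 40.7, 209.4], 0.91), ([435.8, 9.3, 55.3, 249.7], 0.84)]
```

View pics/w13.png

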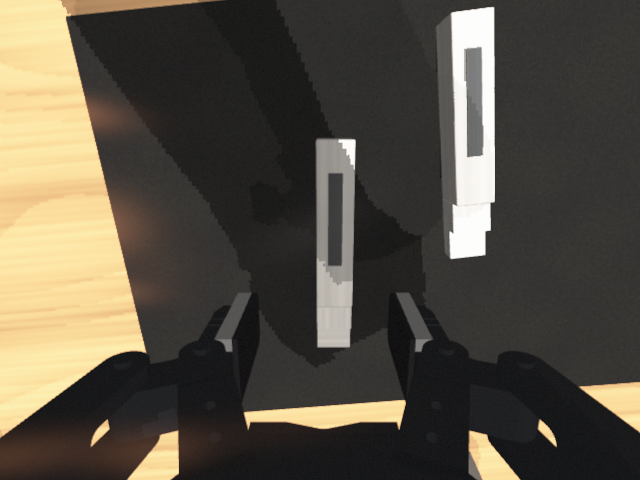

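>>> servo_tool(motion=[[[-3,7,30,0,0,0],[0,0,35,0,0,0],[0,0,30,0,0,0],[0,0,20,0,0,0],[0,0,0,0,0,0]]])

```text
time: 15.65
ee_pos: [0.5229, 0.2388, 0.0374]
tcp_rot: [-179.9, -0.2, 174.9]
wrist_force: [0.1, -0.2, 0.1]
opening: 0.05
```

```bash
python3 -c "
from h import *
st();step([.524,.2403,.027],174.9)
p=bot.camera('wrist');save(p,'w14')"
```

```text
t 15.65 pos [0.5229 0.2388 0.0374] rot [-179.93   -0.22  174.9 ] F [ 0.1 -0.2  0.1] op 50.0 q [24.5  9.9 -8.2 72.2  0.  29.6]
shift(now axes) [-1.   1.6 10.4] turn [-0.001 -0.004  0.   ]
```

View pics/w14.png

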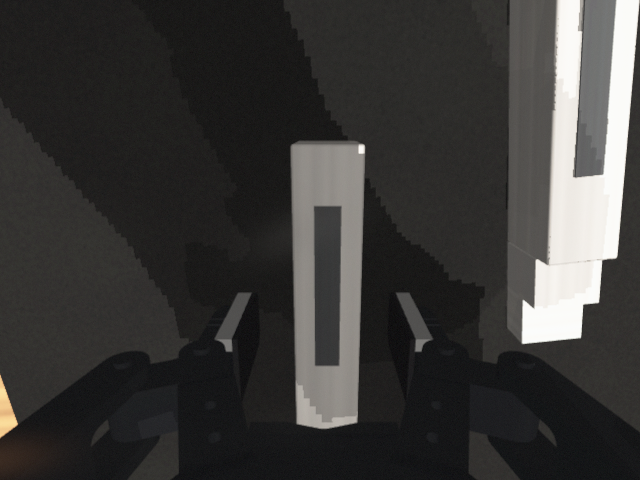

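>>> servo_tool(motion=[[[-1,1,6,0,0.004,0],[0,0,4,0,0,0],[0,0,0,0,0,0]]])

```text
time: 16.0
ee_pos: [0.5254, 0.2415, 0.0295]
tcp_rot: [180.0, -0.3, 174.9]
wrist_force: [-0.6, -0.1, 0.1]
opening: 0.0498
```

>>> servo_tool(motion=[[[0,0,0,0,0,0],[0,0,0,0,0,0],[0,0,0,0,0,0],[0,0,0,0,0,0]]], gripper=10, newtons=60)

```text
time: 16.4
ee_pos: [0.5254, 0.2417, 0.0298]
tcp_rot: [180.0, -0.2, 174.9]
wrist_force: [-0.4, -0.9, 5.5]
opening: 0.0231
```

>>> servo_tool(motion=[[[0,0,-15,0,0,0],[0,0,-30,0,0,0],[0,0,-40,0,0,0],[0,0,-40,0,0,0],[0,0,0,0,0,0]]])

```text
time: 16.9
ee_pos: [0.5275, 0.2424, 0.1609]
tcp_rot: [179.7, 0.1, 174.9]
wrist_force: [1.0, 0.1, -1.1]
opening: 0.0227
```

```bash
python3 -c "
from h import *
st();p=bot.camera('wrist');save(p,'w15')"
```

```text
t 16.9 pos [0.5275 0.2424 0.1609] rot [1.7973e+02 1.3000e-01 1.7492e+02] F [ 1.   0.1 -1.1] op 22.7 q [24.6  8.   3.5 85.2  0.2 29.7]
```

View pics/w15.png

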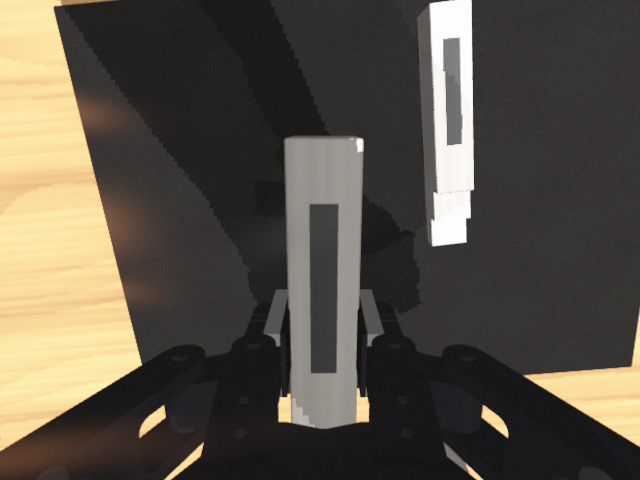

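Held (22.7 mm). I rotate by -82° to the slot direction.

>>> servo_tool(motion=[[[0,0,-2,0,0,0.143],[0,0,-2,0,0,0.143],[0,0,-2,0,0,0.143],[0,0,-2,0,0,0.143],[0,0,-2,0,0,0.143]]])

```text
time: 17.45
ee_pos: [0.525, 0.2412, 0.1626]
tcp_rot: [-179.7, -0.3, 133.6]
wrist_force: [0.3, -0.6, -2.8]
opening: 0.0228
```

>>> servo_tool(motion=[[[0,0,0,0,0,0.143],[0,0,0,0,0,0.143],[0,0,0,0,0,0.143],[0,0,0,0,0,0.143],[0,0,0,0,0,0.143]]])

```text
time: 17.95
ee_pos: [0.525, 0.2412, 0.1625]
tcp_rot: [-179.6, 0.0, 92.6]
wrist_force: [0.0, -1.2, -3.0]
opening: 0.0227
```

```bash
python3 -c "
from h import *
st();t=case2w(.022,.035,.15);print(t);step(t,92.9)"
```

```text
t 17.95 pos [0.525  0.2412 0.1625] rot [-179.56    0.     92.65] F [ 0.  -1.2 -3. ] op 22.7 q [ 24.6   8.3   4.   86.1   0.2 112. ]
[ 0.58039799 -0.14813005  0.15      ]
shift(now axes) [-391.5   37.4   12.2] turn [-0.008 -0.    -0.004]
```

>>> servo_tool(motion=[[[-30,4,0,0,0,-0.004],[-42,4,0,0,0,0],[-45,4,0,0,0,0],[-45,4,0,0,0,0],[-45,4,0,0,0,0]]])

```text
time: 18.45
ee_pos: [0.5564, 0.0342, 0.1624]
tcp_rot: [-179.6, -0.1, 93.2]
wrist_force: [2.0, 0.9, -2.8]
opening: 0.0228
```

>>> servo_tool(motion=[[[-45,4,0,0,0,0],[-45,4,0,0,0,0],[-42,4,0,0,0,0],[-30,4,0,0,0,0],[0,0,0,0,0,0]]])

```text
time: 18.95
ee_pos: [0.5817, -0.1284, 0.1616]
tcp_rot: [-179.6, -0.1, 93.0]
wrist_force: [-0.6, 0.9, -2.5]
opening: 0.0232
```

>>> servo_tool(motion=[[[0,0,0,0,0,0]]])

```text
time: 19.05
ee_pos: [0.5816, -0.1254, 0.1621]
tcp_rot: [-179.6, -0.1, 93.1]
wrist_force: [-0.2, -0.3, -2.5]
opening: 0.0229
```

```bash
python3 -c "
from h import *
st();t=case2w(.022,.035,.08);step(t,92.9)
p=bot.camera('wrist');save(p,'w16');p=bot.camera('scene');save(p,'s16',(150,150,200,200),4)"
```

```text
t 19.05 pos [ 0.5816 -0.1254  0.1621] rot [-1.7957e+02 -1.1000e-01  9.3120e+01] F [-0.2 -0.3 -2.5] op 22.9 q [-12.2  10.7   6.7  86.4  -0.   74.7]
shift(now axes) [-22.8  -1.8  82. ] turn [-0.008 -0.002  0.004]
```

View pics/w16.png

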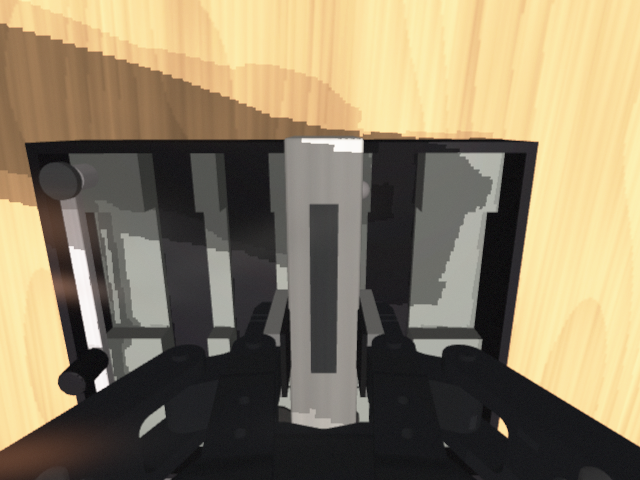

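View pics/s16.png

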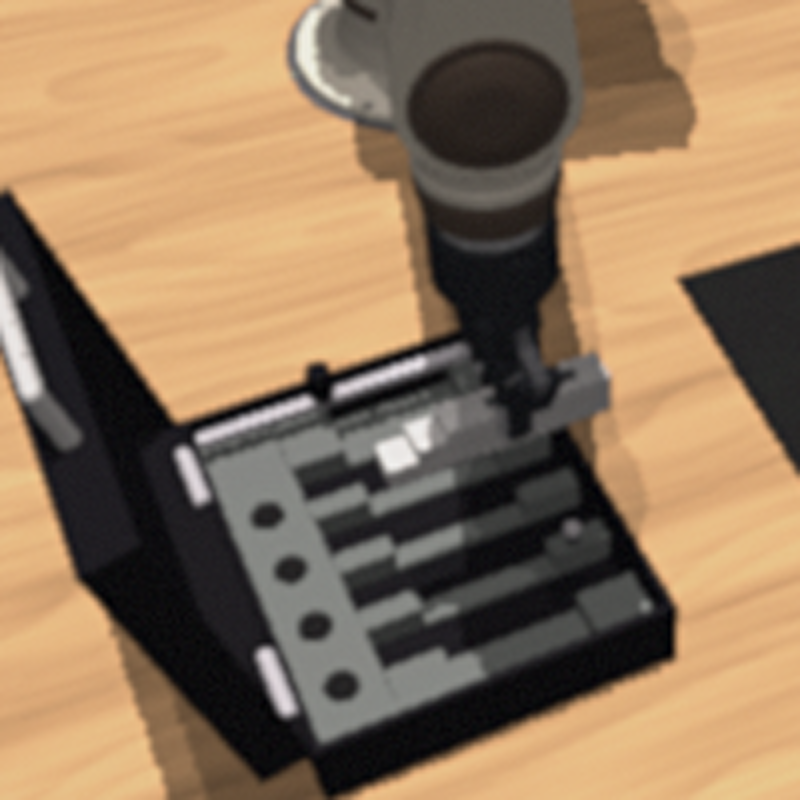

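>>> servo_tool(motion=[[[-12,-2,0,-0.008,-0.002,0.004],[-11,0,20,0,0,0],[0,0,35,0,0,0],[0,0,27,0,0,0],[0,0,0,0,0,0]]])

```text
time: 19.65
ee_pos: [0.5793, -0.1473, 0.0775]
tcp_rot: [-179.8, -0.0, 93.0]
wrist_force: [-0.3, 0.3, -3.4]
opening: 0.0229
```

>>> servo_tool(motion=[[[0,0,0,0,0,0]]])

```text
time: 19.75
ee_pos: [0.5815, -0.1479, 0.0822]
tcp_rot: [179.8, 0.1, 93.0]
wrist_force: [0.7, -0.0, -1.8]
opening: 0.0228
```

```bash
python3 -c "
from h import *
st();t=case2w(.022,.035,.036);step(t,92.9)
p=bot.camera('wrist');save(p,'w17');p=bot.camera('scene');save(p,'s17',(150,150,200,200),4)"
```

```text
t 19.75 pos [ 0.5815 -0.1479  0.0822] rot [1.7984e+02 6.0000e-02 9.3020e+01] F [ 0.7 -0.  -1.8] op 22.8 q [-14.3  11.7  -1.1  77.1  -0.   72.7]
shift(now axes) [-0.2 -1.3 46.2] turn [0.003 0.001 0.002]
```

View pics/w17.png

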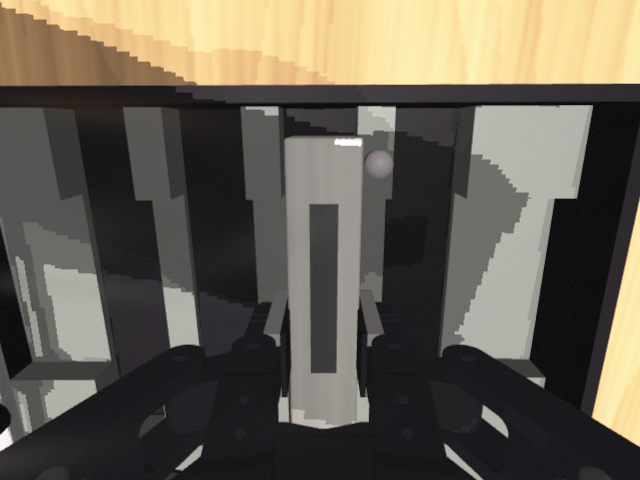

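View pics/s17.png

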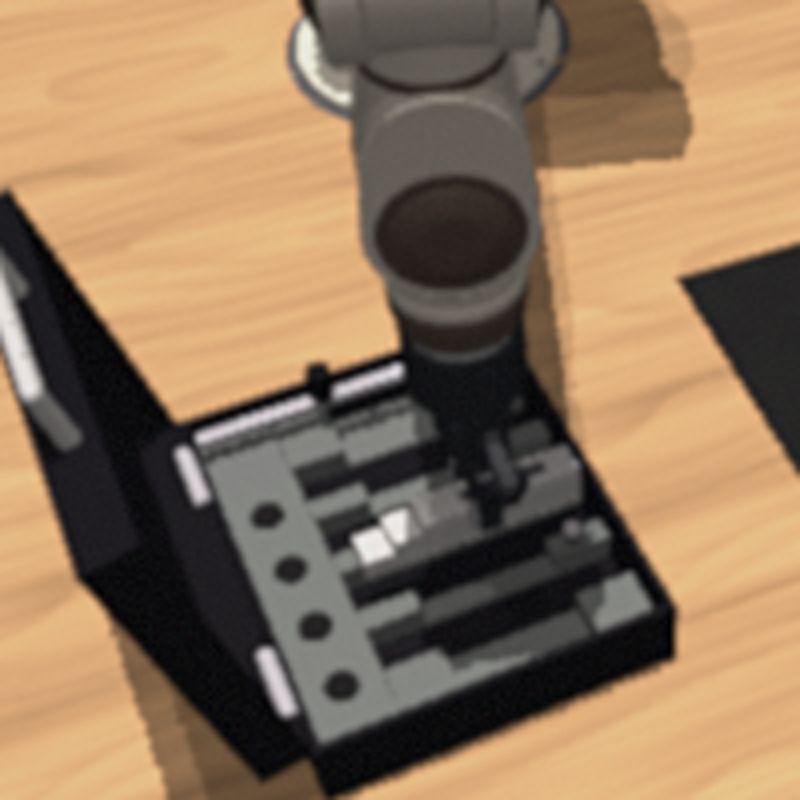

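>>> servo_tool(motion=[[[0,-2,14,0,0,0],[0,0,14,0,0,0],[0,0,8,0,0,0],[0,0,0,0,0,0]]])

```text
time: 20.25
ee_pos: [0.5787, -0.148, 0.0434]
tcp_rot: [-180.0, 0.0, 93.0]
wrist_force: [0.6, 0.5, -2.6]
opening: 0.0226
```

```bash
python3 -c "
from h import *
st();t=case2w(.022,.035,.036);step(t,92.9)
p=bot.camera('wrist');save(p,'w18')"
```

```text
t 20.25 pos [ 0.5787 -0.148   0.0434] rot [-179.99    0.     92.98] F [ 0.6  0.5 -2.6] op 22.6 q [-14.3  12.4  -4.5  73.1  -0.   72.7]
shift(now axes) [-0.2  1.7  7.4] turn [-0.     0.     0.001]
```

View pics/w18.png

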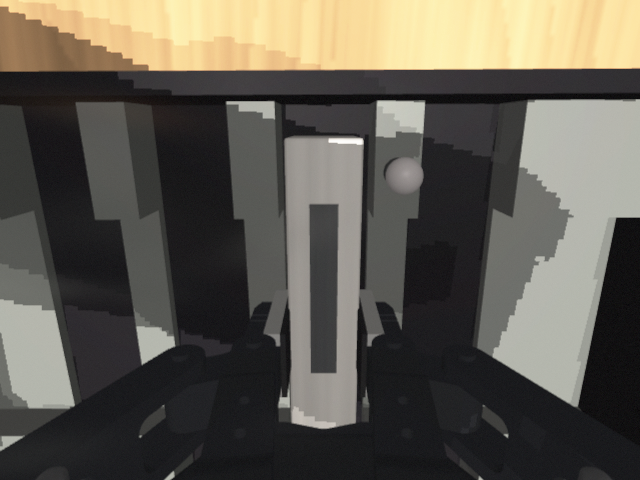

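>>> servo_tool(motion=[[[0,0,4,0,0,0],[0,0,3,0,0,0],[0,0,1,0,0,0],[0,0,0,0,0,0],[0,0,0,0,0,0]]])

```text
time: 20.8
ee_pos: [0.5799, -0.1483, 0.0378]
tcp_rot: [179.8, 0.1, 93.0]
wrist_force: [0.6, 1.0, -1.7]
opening: 0.0226
```

>>> servo_tool(motion=[[[0,0,1,0,0,0],[0,0,1,0,0,0],[0,0,1,0,0,0],[0,0,0,0,0,0]]])

```text
time: 21.2
ee_pos: [0.58, -0.1484, 0.0358]
tcp_rot: [179.8, 0.1, 93.0]
wrist_force: [-3.6, -0.4, 6.8]
opening: 0.023
```

Contact at z ≈ 0.036 as expected. I release gently and lift.

>>> servo_tool(motion=[[[0,0,0,0,0,0],[0,0,0,0,0,0],[0,0,-20,0,0,0],[0,0,-40,0,0,0],[0,0,-50,0,0,0]]], gripper=36)

```text
time: 21.7
ee_pos: [0.5784, -0.1479, 0.1438]
tcp_rot: [-180.0, -0.0, 93.0]
wrist_force: [1.5, -0.1, 0.5]
opening: 0.0359
```

>>> servo_tool(motion=[[[25,0,-15,0,0,0],[45,0,0,0,0,0],[45,0,0,0,0,0],[45,0,0,0,0,0],[45,0,0,0,0,0]]], gripper=50)

```text
time: 22.2
ee_pos: [0.5686, 0.0582, 0.1595]
tcp_rot: [179.8, 0.1, 93.0]
wrist_force: [1.3, -0.2, 0.5]
opening: 0.05
```

```bash
python3 -c "
from h import *
st()
T=p=bot.camera('top');save(p,'t19',(150,150,350,160),2)
for r in bot.look_for(p,'clamp0'): print(r['rect'],round(r['confidence'],2))
p=bot.camera('scene');save(p,'s19',(150,150,300,200),2.6)"
```

```text
t 22.2 pos [0.5686 0.0582 0.1595] rot [1.798e+02 6.000e-02 9.296e+01] F [ 1.3 -0.2  0.5] op 50.0 q [ 5.9  6.9  2.1 85.  -0.1 92.9]
[377.7, 220.9, 58.4, 17.4] 0.83
[88.7, 298.5, 59.1, 29.3] 0.83
[167.0, 349.3, 58.9, 29.6] 0.8
[92.8, 212.8, 40.8, 50.8] 0.79
[213.1, 233.4, 14.9, 63.0] 0.67
```

View pics/t19.png

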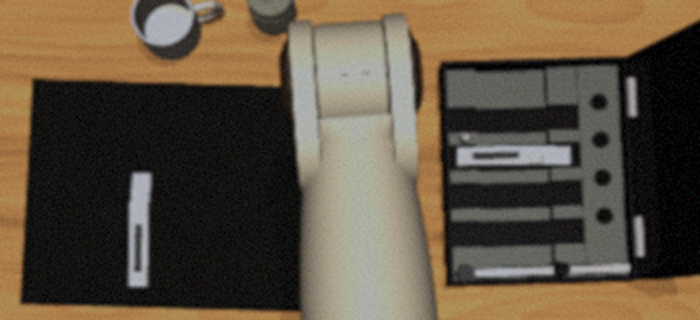

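View pics/s19.png

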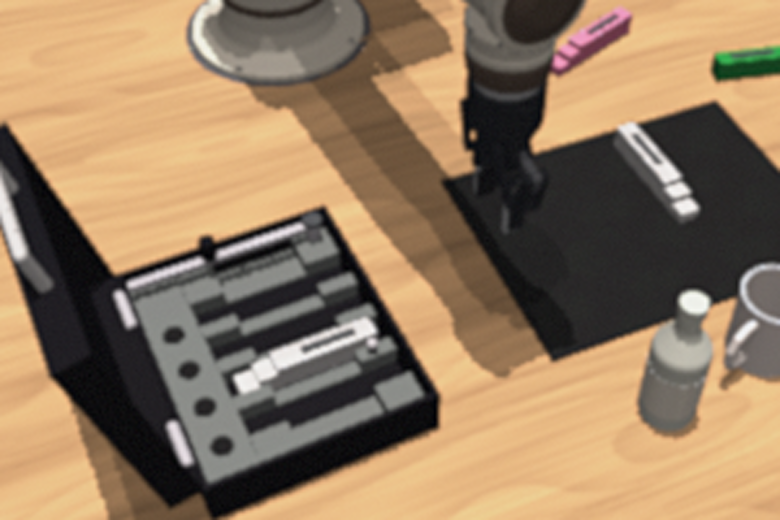

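Clamp A is flat in slot 2, and clamp B is unmoved at (220,264). I go to B.

>>> servo_tool(motion=[[[45,-16,0,0,0,0],[45,-16,0,0,0,0],[45,-16,0,0,0,0],[45,-16,0,0,0,0],[40,-16,0,0,0,0]]])

```text
time: 22.85
ee_pos: [0.4772, 0.2729, 0.159]
tcp_rot: [179.8, 0.1, 92.9]
wrist_force: [0.4, -0.5, -0.5]
opening: 0.0497
```

>>> servo_tool(motion=[[[20,-10,0,0,0,-0.14],[0,0,0,0,0,-0.14],[0,0,0,0,0,-0.14],[0,0,0,0,0,-0.14],[0,0,0,0,0,-0.14]]])

```text
time: 23.35
ee_pos: [0.4671, 0.2906, 0.1588]
tcp_rot: [179.9, 0.2, 133.4]
wrist_force: [-0.2, 0.0, 0.2]
opening: 0.0502
```

>>> servo_tool(motion=[[[0,0,0,0,0,-0.14],[0,0,0,0,0,-0.14],[0,0,0,0,0,-0.14],[0,0,0,0,0,-0.14],[0,0,0,0,0,-0.14]]])

```text
time: 23.85
ee_pos: [0.4672, 0.2905, 0.1588]
tcp_rot: [-180.0, 0.2, 173.4]
wrist_force: [0.0, -0.1, 0.3]
opening: 0.05
```

>>> servo_tool(motion=[[[0,0,0,0,0,-0.14],[0,0,0,0,0,0]]])

```text
time: 24.05
ee_pos: [0.4671, 0.2906, 0.1588]
tcp_rot: [-179.9, 0.2, -178.7]
wrist_force: [0.3, -0.4, -1.0]
opening: 0.05
```

```bash
python3 -c "
from h import *
st();step([.4622,.3277,.03],181.6)
p=bot.camera('wrist');save(p,'w20')
a=np.radians(1.63);R=np.array([[np.cos(a),-np.sin(a)],[np.sin(a),np.cos(a)]])
for a in((.075,.012,.015),(.075,-.012,.015),(-.075,.012,.032),(-.075,-.012,.032)): print(w2px(p,np.r_[np.array([.4702,.3279])+R@a[:2],a[2]]).round(),end='')
print([(r['rect'],r['confidence']) for r in bot.look_for(p,'clamp0')])"
```

```text
t 24.05 pos [0.4671 0.2906 0.1588] rot [-179.94    0.18 -178.74] F [ 0.3 -0.4 -1. ] op 50.0 q [32.   4.  -1.1 84.8 -0.1 30.7]
shift(now axes) [  4.5  37.3 128.8] turn [-0.001  0.003 -0.006]
[388. 328.][357. 329.][403. 121.][363. 121.][([356.4, 122.6, 48.1, 210.0], 0.79)]
```

View pics/w20.png

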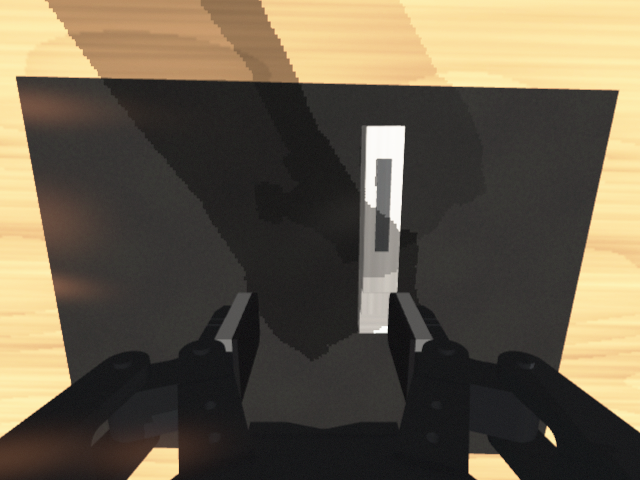

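>>> servo_tool(motion=[[[1,19,5,0,0,-0.006],[1,19,10,0,0,0],[0,0,35,0,0,0],[0,0,35,0,0,0],[0,0,20,0,0,0]]])

```text
time: 24.65
ee_pos: [0.4626, 0.3293, 0.0501]
tcp_rot: [-179.8, -0.0, -178.5]
wrist_force: [-0.2, -0.3, -0.3]
opening: 0.0501
```

>>> servo_tool(motion=[[[0,0,0,0,0,0]]])

```text
time: 24.75
ee_pos: [0.462, 0.3286, 0.0499]
tcp_rot: [-179.8, -0.1, -178.5]
wrist_force: [-0.6, 0.1, -0.4]
opening: 0.0499
```

```bash
python3 -c "
from h import *
st();step([.4632,.3282,.03],181.6)
p=bot.camera('wrist');save(p,'w21')"
```

```text
t 24.75 pos [0.462  0.3286 0.0499] rot [-1.7975e+02 -1.2000e-01 -1.7853e+02] F [-0.6  0.1 -0.4] op 49.9 q [35.5  8.4 -8.4 73.4 -0.1 34. ]
shift(now axes) [-1.2 -0.4 19.9] turn [-0.004 -0.002 -0.002]
```

View pics/w21.png

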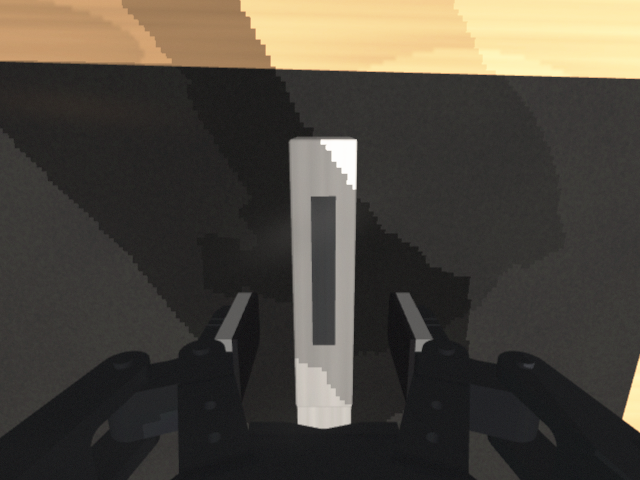

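>>> servo_tool(motion=[[[-1,0,10,-0.004,0,0],[0,0,10,0,0,0],[0,0,0,0,0,0]]])

```text
time: 25.1
ee_pos: [0.4646, 0.3292, 0.0328]
tcp_rot: [179.9, 0.1, -178.5]
wrist_force: [-0.6, 0.3, -0.8]
opening: 0.05
```

>>> servo_tool(motion=[[[0,0,0,0,0,0],[0,0,0,0,0,0],[0,0,0,0,0,0],[0,0,0,0,0,0]]], gripper=10, newtons=60)

```text
time: 25.5
ee_pos: [0.4653, 0.3297, 0.0346]
tcp_rot: [179.8, 0.2, -178.4]
wrist_force: [-0.6, -0.3, 5.5]
opening: 0.0225
```

>>> servo_tool(motion=[[[0,0,-15,0,0,0],[0,0,-30,0,0,0],[0,0,-40,0,0,0],[0,0,-45,0,0,0],[0,0,0,0,0,0]]])

```text
time: 26.0
ee_pos: [0.4663, 0.3303, 0.1713]
tcp_rot: [179.5, 0.6, -178.4]
wrist_force: [0.4, 1.1, -2.1]
opening: 0.0224
```

```bash
python3 -c "
from h import *
st();p=bot.camera('wrist');save(p,'w22')"
```

```text
t 26.0 pos [0.4663 0.3303 0.1713] rot [ 179.52    0.62 -178.44] F [ 0.4  1.1 -2.1] op 22.4 q [35.3  6.3  2.7 85.7  0.1 33.7]
```

View pics/w22.png

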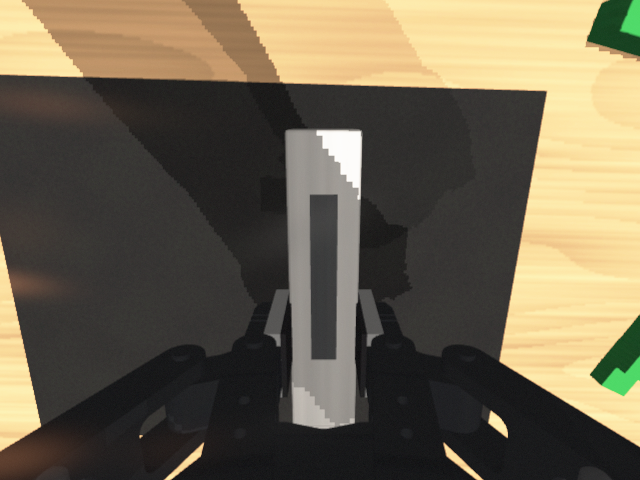

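>>> servo_tool(motion=[[[0,0,0,0,0,0.14],[0,0,0,0,0,0.14],[0,0,0,0,0,0.14],[0,0,0,0,0,0.14],[0,0,0,0,0,0.14]]])

```text
time: 26.55
ee_pos: [0.464, 0.3286, 0.1625]
tcp_rot: [179.9, -0.0, 141.1]
wrist_force: [-0.3, 0.4, -2.7]
opening: 0.0226
```

>>> servo_tool(motion=[[[0,0,0,0,0,0.14],[0,0,0,0,0,0.14],[0,0,0,0,0,0.14],[0,0,0,0,0,0.14],[0,0,0,0,0,0.14]]])

```text
time: 27.05
ee_pos: [0.464, 0.3286, 0.1625]
tcp_rot: [179.9, -0.1, 101.0]
wrist_force: [-0.6, -0.0, -2.5]
opening: 0.0228
```

>>> servo_tool(motion=[[[0,0,0,0,0,0.14],[0,0,0,0,0,0]]])

```text
time: 27.25
ee_pos: [0.464, 0.3287, 0.1627]
tcp_rot: [179.9, -0.1, 93.2]
wrist_force: [-0.4, 0.3, -2.0]
opening: 0.0224
```

```bash
python3 -c "
from h import *
st();t=case2w(-.028,.0325,.16);print(t);step(t,92.9)"
```

```text
t 27.25 pos [0.464  0.3287 0.1627] rot [ 1.7993e+02 -1.0000e-01  9.3210e+01] F [-0.4  0.3 -2. ] op 22.4 q [3.530e+01 6.500e+00 2.100e+00 8.540e+01 1.000e-01 1.221e+02]
[ 0.53058893 -0.15316075  0.16      ]
shift(now axes) [-484.8   39.5    1.8] turn [ 0.001 -0.002  0.005]
```

>>> servo_tool(motion=[[[-30,4,0,0,0,0],[-43,4,0,0,0,0],[-43,4,0,0,0,0],[-43,4,0,0,0,0],[-43,4,0,0,0,0.005]]])

```text
time: 27.75
ee_pos: [0.4958, 0.1268, 0.1626]
tcp_rot: [179.9, -0.2, 93.3]
wrist_force: [0.9, -0.1, -2.7]
opening: 0.0224
```

>>> servo_tool(motion=[[[-43,4,0,0,0,0],[-43,4,0,0,0,0],[-43,4,0,0,0,0],[-43,4,0,0,0,0],[-43,4,0,0,0,0]]])

```text
time: 28.25
ee_pos: [0.5272, -0.0869, 0.1622]
tcp_rot: [179.9, -0.2, 93.3]
wrist_force: [-0.1, 0.7, -3.5]
opening: 0.0229
```

>>> servo_tool(motion=[[[-40,0,0,0,0,0],[-25,0,0,0,0,0],[0,0,0,0,0,0],[0,0,0,0,0,0]]])

```text
time: 28.65
ee_pos: [0.5306, -0.1502, 0.1618]
tcp_rot: [179.9, -0.2, 93.1]
wrist_force: [0.6, 1.0, -3.2]
opening: 0.0221
```

```bash
python3 -c "
from h import *
st();t=case2w(-.028,.0325,.08);print(t);step(t,92.9)"
```

```text
t 28.65 pos [ 0.5306 -0.1502  0.1618] rot [179.9   -0.21  93.13] F [ 0.6  1.  -3.2] op 22.1 q [-15.9   4.3  -0.5  85.2   0.2  70.9]
[ 0.53058893 -0.15316075  0.08      ]
shift(now axes) [-3.3 -0.3 81.8] turn [ 0.002 -0.004  0.004]
```

>>> servo_tool(motion=[[[-3,0,20,0.002,-0.004,0.004],[0,0,30,0,0,0],[0,0,30,0,0,0],[0,0,0,0,0,0],[0,0,0,0,0,0]]])

```text
time: 29.15
ee_pos: [0.5311, -0.152, 0.0829]
tcp_rot: [180.0, 0.0, 92.9]
wrist_force: [-0.9, -0.0, -1.9]
opening: 0.0223
```

```bash
python3 -c "
from h import *
st();t=case2w(-.028,.0325,.0406);step(t,92.9)
p=bot.camera('wrist');save(p,'w23')"
```

```text
t 29.15 pos [ 0.5311 -0.152   0.0829] rot [1.7998e+02 3.0000e-02 9.2940e+01] F [-0.9 -0.  -1.9] op 22.3 q [-16.    5.4  -8.   76.6  -0.   71.1]
shift(now axes) [-1.1 -0.6 42.3] turn [0.    0.001 0.001]
```

View pics/w23.png

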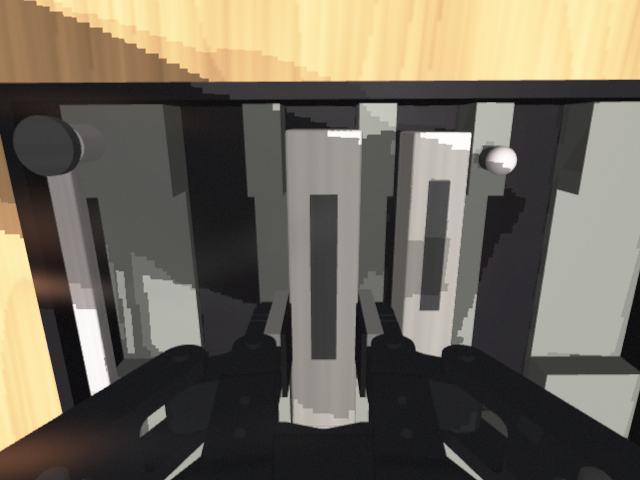

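>>> servo_tool(motion=[[[-1,-1,15,0,0,0],[0,0,14,0,0,0],[0,0,6,0,0,0],[0,0,0,0,0,0],[0,0,0,0,0,0]]])

```text
time: 29.7
ee_pos: [0.5303, -0.1541, 0.0475]
tcp_rot: [180.0, 0.1, 92.8]
wrist_force: [0.5, 0.4, -1.7]
opening: 0.0225
```

>>> servo_tool(motion=[[[0,0,2,0,0,0],[0,0,2,0,0,0],[0,0,1,0,0,0],[0,0,0,0,0,0]]])

```text
time: 30.1
ee_pos: [0.5304, -0.1541, 0.0424]
tcp_rot: [179.9, 0.1, 92.8]
wrist_force: [-0.4, -0.0, -2.2]
opening: 0.0227
```

>>> servo_tool(motion=[[[0,0,1,0,0,0],[0,0,1,0,0,0],[0,0,0,0,0,0]]])

```text
time: 30.4
ee_pos: [0.5305, -0.1541, 0.0407]
tcp_rot: [179.9, 0.1, 92.8]
wrist_force: [-0.0, 0.6, -0.3]
opening: 0.0226
```

```bash
python3 -c "
from h import *
st();t=case2w(-.028,.0325,.0406);step(t,92.9)
p=bot.camera('wrist');save(p,'w24')"
```

```text
t 30.4 pos [ 0.5305 -0.1541  0.0407] rot [1.7993e+02 6.0000e-02 9.2810e+01] F [-0.   0.6 -0.3] op 22.6 q [-16.2   6.5 -11.6  71.9  -0.   71. ]
shift(now axes) [0.9 0.1 0.1] turn [ 0.001  0.001 -0.002]
```

View pics/w24.png

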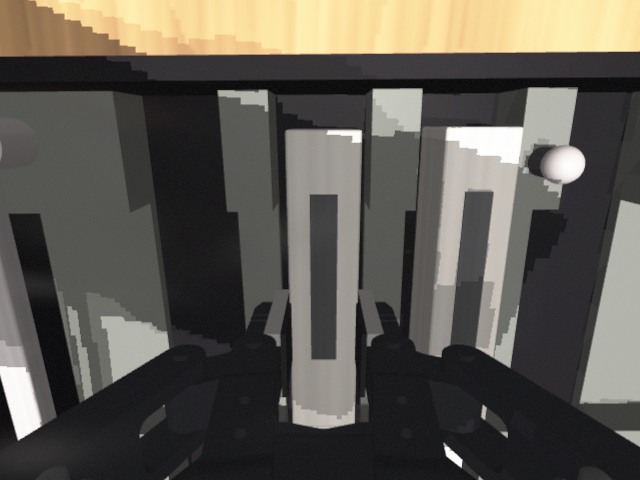

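Centred in slot 1 and touching the floor. I press 1 mm more, release and lift.

>>> servo_tool(motion=[[[0,0,1,0,0,0],[0,0,0,0,0,0],[0,0,0,0,0,0]]])

```text
time: 30.75
ee_pos: [0.5305, -0.1541, 0.0406]
tcp_rot: [179.9, 0.1, 92.8]
wrist_force: [-4.8, 1.0, 7.9]
opening: 0.0226
```

>>> servo_tool(motion=[[[0,0,0,0,0,0],[0,0,0,0,0,0],[0,0,-20,0,0,0],[0,0,-40,0,0,0],[0,0,-50,0,0,0]]], gripper=34)

```text
time: 31.25
ee_pos: [0.5292, -0.1537, 0.1488]
tcp_rot: [-179.9, -0.0, 92.8]
wrist_force: [1.9, -0.0, 0.6]
opening: 0.0341
```

```bash
python3 -c "
from h import *
st();p=bot.camera('wrist');save(p,'w25');p=bot.camera('scene');save(p,'s25',(150,150,200,200),4)"
```

```text
t 31.25 pos [ 0.5292 -0.1537  0.1488] rot [-1.7986e+02 -1.0000e-02  9.2810e+01] F [ 1.9 -0.   0.6] op 34.1 q [-16.2   4.4  -1.7  84.   -0.   71. ]
```

View pics/w25.png

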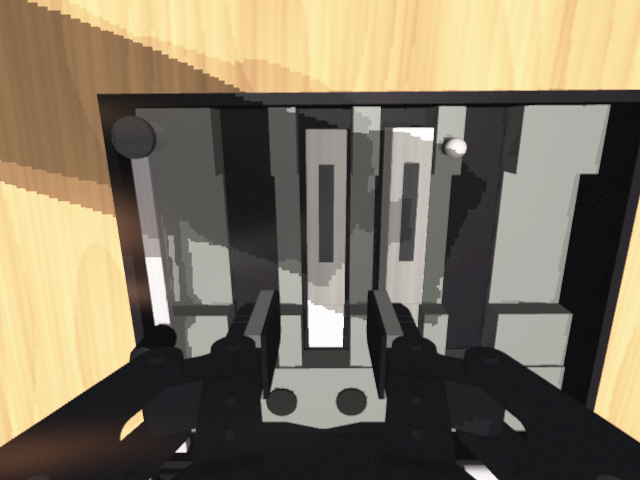

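View pics/s25.png

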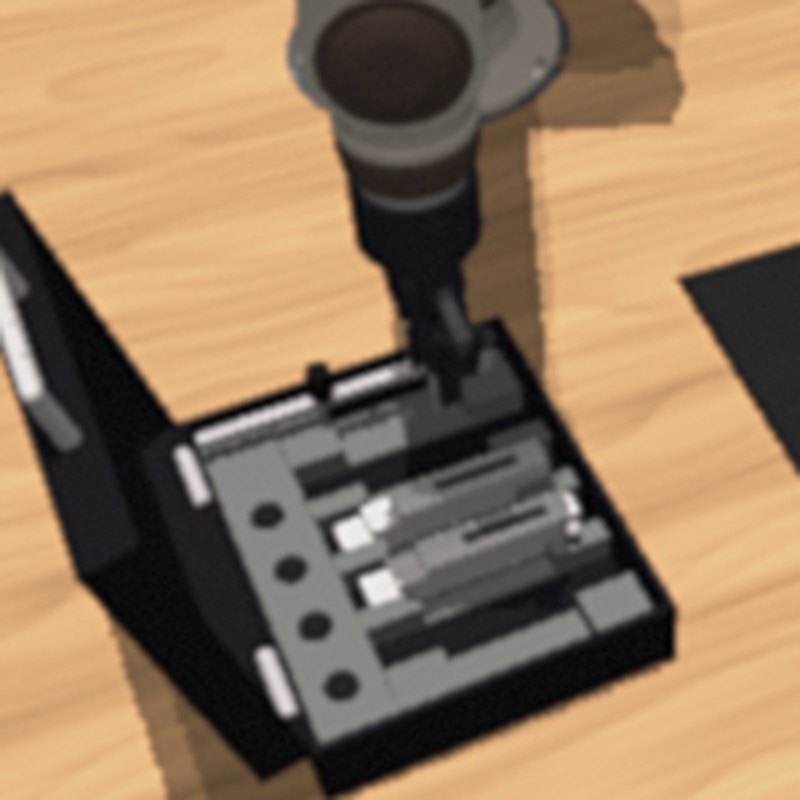

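Both clamps are flat in slots 1 and 2. Next I turn the jaws for the keeper.

>>> servo_tool(motion=[[[0,0,0,0,0,-0.143],[0,0,0,0,0,-0.143],[0,0,0,0,0,-0.143],[0,0,0,0,0,-0.143],[0,0,0,0,0,-0.143]]], gripper=40)

```text
time: 31.85
ee_pos: [0.5304, -0.154, 0.1493]
tcp_rot: [180.0, 0.1, 134.1]
wrist_force: [-0.3, 0.2, 0.5]
opening: 0.0397
```

>>> servo_tool(motion=[[[0,0,0,0,0,-0.143],[0,0,0,0,0,-0.143],[0,0,0,0,0,-0.143],[0,0,0,0,0,-0.143],[0,0,0,0,0,-0.143]]])

```text
time: 32.35
ee_pos: [0.5304, -0.154, 0.1493]
tcp_rot: [-179.9, 0.1, 175.1]
wrist_force: [-0.2, 0.7, -0.4]
opening: 0.0404
```

>>> servo_tool(motion=[[[0,0,0,0,0,-0.143],[0,0,0,0,0,0]]])

```text
time: 32.55
ee_pos: [0.5304, -0.154, 0.1494]
tcp_rot: [-179.9, 0.1, -176.9]
wrist_force: [-0.3, 0.7, -0.0]
opening: 0.0403
```

```bash
python3 -c "
from h import *
st();t=knob(0);t[2]=.15;print(t);step(t,182.9)"
```

```text
t 32.55 pos [ 0.5304 -0.154   0.1494] rot [-1.7994e+02  6.0000e-02 -1.7694e+02] F [-0.3  0.7 -0. ] op 40.3 q [-16.2   4.4  -1.7  83.8  -0.  -19.2]
[ 0.43148197 -0.21275991  0.15      ]
shift(now axes) [101.9 -53.4  -0.7] turn [-0.001  0.001  0.003]
```

>>> servo_tool(motion=[[[34,-18,0,0,0,0],[34,-18,0,0,0,0],[34,-17,0,0,0,0],[0,0,0,0,0,0],[0,0,0,0,0,0]]])

```text
time: 33.05
ee_pos: [0.4311, -0.2126, 0.1498]
tcp_rot: [-179.9, 0.1, -177.3]
wrist_force: [0.1, 0.6, 0.3]
opening: 0.0403
```

```bash
python3 -c "
from h import *
st();t=knob(0);step(t,182.9)
p=bot.camera('wrist');save(p,'w26');print([w2px(p,knob(a)) for a in (0,.05,.1)])"
```

```text
t 33.05 pos [ 0.4311 -0.2126  0.1498] rot [-1.7992e+02  1.2000e-01 -1.7735e+02] F [0.1 0.6 0.3] op 40.3 q [-26.2  -5.5 -11.5  83.9  -0.  -28.9]
shift(now axes) [-0.3 -0.1 70.8] turn [-0.001  0.002 -0.004]
[array([321.96300326, 263.08346929]), array([322.31270201, 273.82488603]), array([323.22064196, 284.366915  ])]
```

View pics/w26.png

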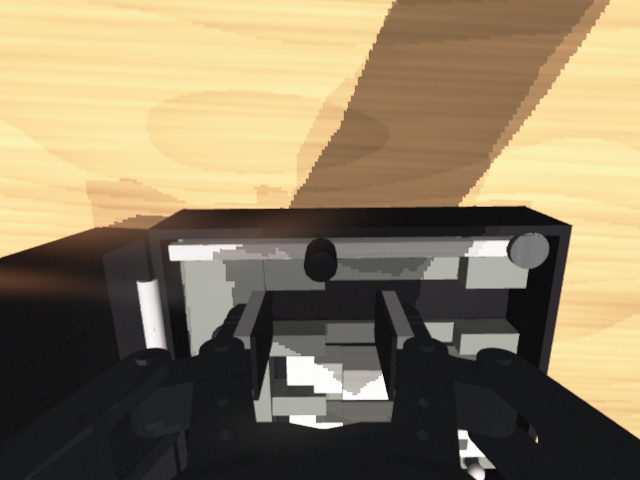

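Knob at (320,265), as predicted for angle 0. I descend and grip.

>>> servo_tool(motion=[[[0,0,25,0,0,0],[0,0,25,0,0,0],[0,0,19,0,0,0],[0,0,0,0,0,0],[0,0,0,0,0,0]]])

```text
time: 33.6
ee_pos: [0.4318, -0.2118, 0.0807]
tcp_rot: [-180.0, 0.0, -177.1]
wrist_force: [0.5, 0.1, 0.2]
opening: 0.0397
```

>>> servo_tool(motion=[[[0,0,0,0,0,0],[0,0,0,0,0,0],[0,0,0,0,0,0],[0,0,0,0,0,0]]], gripper=10, newtons=30)

```text
time: 34.0
ee_pos: [0.4323, -0.214, 0.0821]
tcp_rot: [-179.7, 0.2, -177.1]
wrist_force: [0.9, -9.2, -0.6]
opening: 0.0163
```

```bash
python3 -c "
from h import *
o=st();print(w2case(o['ee_pos']))
ph=np.linspace(0,1.571,16);x=-130+120*np.sin(ph);y=98-120*np.cos(ph)
print(np.round(np.c_[ph[1:],-np.diff(x),np.diff(y)],2))
p=bot.camera('wrist');save(p,'w27')"
```

```text
t 34.0 pos [ 0.4323 -0.214   0.0821] rot [-179.69    0.19 -177.13] F [ 0.9 -9.2 -0.6] op 16.3 q [-26.2  -4.5 -18.   76.1  -0.2 -29.1]
[-0.12924669 -0.02326112  0.08205857]
[[  0.1  -12.55   0.66]
 [  0.21 -12.41   1.97]
 [  0.31 -12.13   3.25]
 [  0.42 -11.73   4.5 ]
 [  0.52 -11.19   5.7 ]
 [  0.63 -10.54   6.84]
 [  0.73  -9.76   7.91]
 [  0.84  -8.88   8.88]
 [  0.94  -7.9    9.76]
 [  1.05  -6.84  10.54]
 [  1.15  -5.7   11.19]
 [  1.26  -4.5   11.73]
 [  1.36  -3.25  12.13]
 [  1.47  -1.96  12.41]
 [  1.57  -0.65  12.55]]
```

View pics/w27.png

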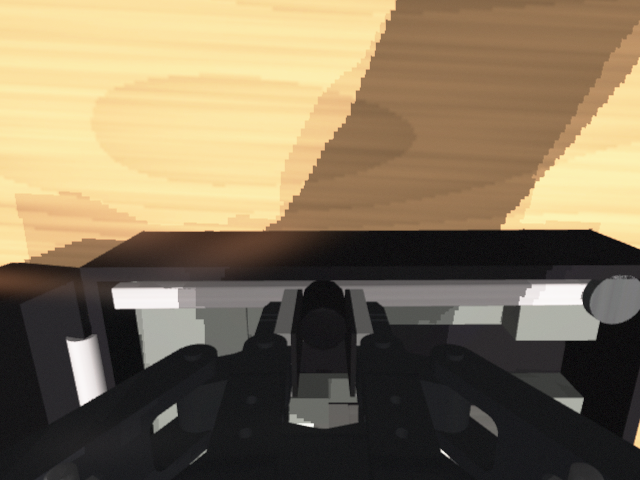

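>>> servo_tool(motion=[[[-6,0,0,0,0,0],[-12,1,0,0,0,0],[-12,2,0,0,0,0],[-12,4,0,0,0,0],[-12,5,0,0,0,0]]], newtons=45)

```text
time: 34.55
ee_pos: [0.4865, -0.1991, 0.0821]
tcp_rot: [-179.7, 0.2, -177.1]
wrist_force: [1.7, -7.4, -1.1]
opening: 0.0161
```

>>> servo_tool(motion=[[[-11,6,0,0,0,0],[-10,7,0,0,0,0],[-10,8,0,0,0,0],[-9,9,0,0,0,0],[0,0,0,0,0,0]]])

```text
time: 35.05
ee_pos: [0.5274, -0.1668, 0.0822]
tcp_rot: [-179.7, 0.5, -177.1]
wrist_force: [16.3, -10.4, -7.5]
opening: 0.0159
```

```bash
python3 -c "
from h import *
o=st();k=w2case(o['ee_pos']);d=k-[-.13,.098,0];print(k,np.hypot(*d[:2]),np.arctan2(d[0],-d[1]))
p=bot.camera('wrist');save(p,'w28')"
```

```text
t 35.05 pos [ 0.5274 -0.1668  0.0822] rot [-179.65    0.51 -177.06] F [ 16.3 -10.4  -7.5] op 15.9 q [-17.5   4.9  -8.6  75.9  -0.1 -20.4]
[-0.03191176  0.01907221  0.08223635] 0.12590034889246626 0.8932197325542869
```

View pics/w28.png

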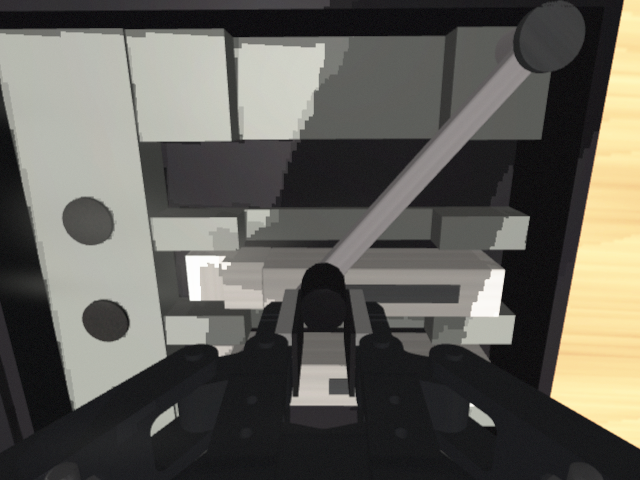

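Knob has slipped about 8 mm to the pads' edge. I regrip it centred.

>>> servo_tool(motion=[[[0,0,0,0,0,0],[0,0,0,0,0,0],[5,0,0,0,0,0],[5,0,0,0,0,0],[0,0,0,0,0,0]]], gripper=30)

```text
time: 35.6
ee_pos: [0.5122, -0.166, 0.0807]
tcp_rot: [-179.9, 0.0, -177.1]
wrist_force: [-0.3, -1.2, -0.3]
opening: 0.03
```

>>> servo_tool(motion=[[[0,0,0,0,0,0],[0,0,0,0,0,0],[0,0,0,0,0,0],[0,0,0,0,0,0]]], gripper=10)

```text
time: 36.0
ee_pos: [0.513, -0.1659, 0.0808]
tcp_rot: [-179.9, 0.1, -177.1]
wrist_force: [-2.8, 0.5, 4.0]
opening: 0.016
```

```bash
python3 -c "
from h import *
o=st();k=w2case(o['ee_pos']);d=k-[-.13,.098,0];print(k,np.hypot(*d[:2]),np.arctan2(d[0],-d[1]))
ph=np.linspace(np.arccos(-d[1]/.12),1.5,9);x=-130+120*np.sin(ph);y=98-120*np.cos(ph)
print(np.round(np.c_[ph[1:],-np.diff(x),np.diff(y)],2))
p=bot.camera('wrist');save(p,'w29')"
```

```text
t 36.0 pos [ 0.513  -0.1659  0.0808] rot [-1.7994e+02  7.0000e-02 -1.7706e+02] F [-2.8  0.5  4. ] op 16.0 q [-17.9   3.6 -10.2  76.2  -0.  -20.8]
[-0.04620338  0.02066386  0.08077987] 0.11402961088344572 0.8254708221133115
[[ 0.95 -5.8   7.45]
 [ 1.03 -5.19  7.88]
 [ 1.11 -4.56  8.27]
 [ 1.19 -3.89  8.6 ]
 [ 1.26 -3.2   8.88]
 [ 1.34 -2.5   9.1 ]
 [ 1.42 -1.77  9.27]
 [ 1.5  -1.04  9.38]]
```

View pics/w29.png

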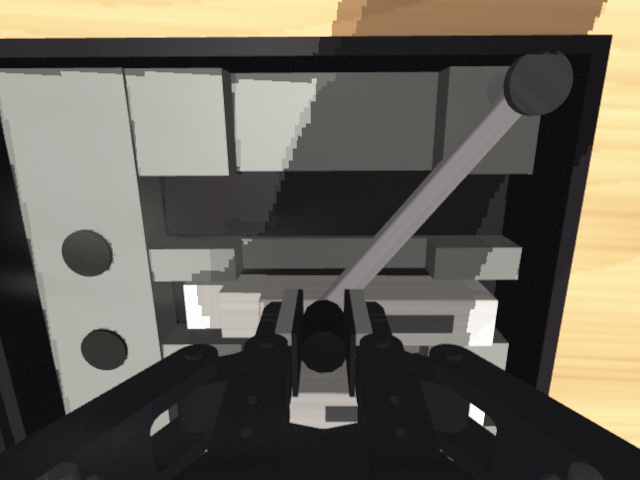

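>>> servo_tool(motion=[[[-6,7,0,0,0,0],[-5,8,0,0,0,0],[-5,8,0,0,0,0],[-4,9,0,0,0,0],[-3,9,0,0,0,0]]])

```text
time: 36.55
ee_pos: [0.5356, -0.1237, 0.0809]
tcp_rot: [-179.9, 0.2, -177.1]
wrist_force: [5.9, -5.8, 0.9]
opening: 0.0162
```

>>> servo_tool(motion=[[[-2,9,0,0,0,0],[-2,9,0,0,0,0],[-1,9,0,0,0,0],[0,0,0,0,0,0]]])

```text
time: 36.95
ee_pos: [0.5412, -0.0956, 0.0811]
tcp_rot: [-179.9, 0.5, -177.0]
wrist_force: [19.1, 0.9, -3.6]
opening: 0.016
```

```bash
python3 -c "
from h import *
o=st();k=w2case(o['ee_pos']);d=k-[-.13,.098,0];print(k,np.hypot(*d[:2]),np.arccos(-d[1]/.12))
p=bot.camera('wrist');save(p,'w30');p=bot.camera('scene');save(p,'s30',(190,200,150,150),5)"
```

```text
t 36.95 pos [ 0.5412 -0.0956  0.0811] rot [-179.91    0.5  -176.98] F [19.1  0.9 -3.6] op 16.0 q [-10.    4.5  -9.1  75.8   0.  -13. ]
[-0.01445148  0.08947696  0.08110738] 0.11586242763052063 1.4997111654108297
```

View pics/w30.png

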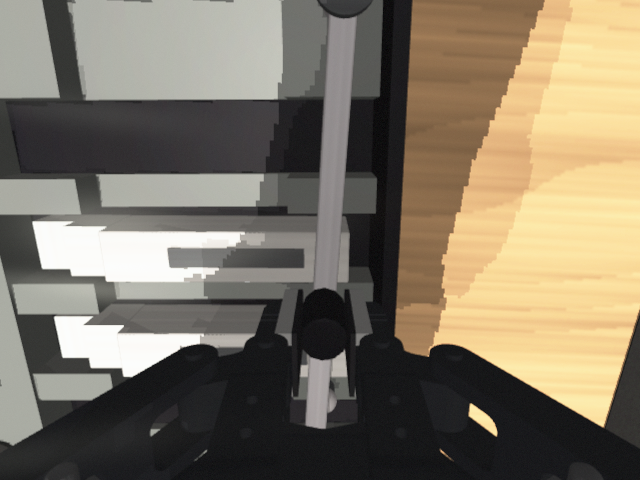

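>>> servo_tool(motion=[[[0,3,0,0,0,0],[0,3,0,0,0,0],[0,3,0,0,0,0],[0,0,0,0,0,0]]])

```text
time: 37.45
ee_pos: [0.5414, -0.0876, 0.0811]
tcp_rot: [-179.8, 0.6, -177.0]
wrist_force: [22.7, -4.8, -7.7]
opening: 0.0162
```

>>> servo_tool(motion=[[[0,2,0,0,0,0],[0,2,0,0,0,0],[0,0,0,0,0,0]]])

```text
time: 37.75
ee_pos: [0.5416, -0.087, 0.0812]
tcp_rot: [-179.4, 0.6, -177.2]
wrist_force: [24.3, -23.8, -9.7]
opening: 0.0161
```

```bash
python3 -c "
from h import *
o=st();k=w2case(o['ee_pos']);d=k-[-.13,.098,0];print(k,np.hypot(*d[:2]))
p=bot.camera('wrist');save(p,'w31')"
```

```text
t 37.75 pos [ 0.5416 -0.087   0.0812] rot [-179.43    0.59 -177.18] F [ 24.3 -23.8  -9.7] op 16.1 q [ -8.9   4.2  -9.5  75.6  -0.4 -11.7]
[-0.0136916   0.09804887  0.08116389] 0.11630840713646028
```

View pics/w31.png

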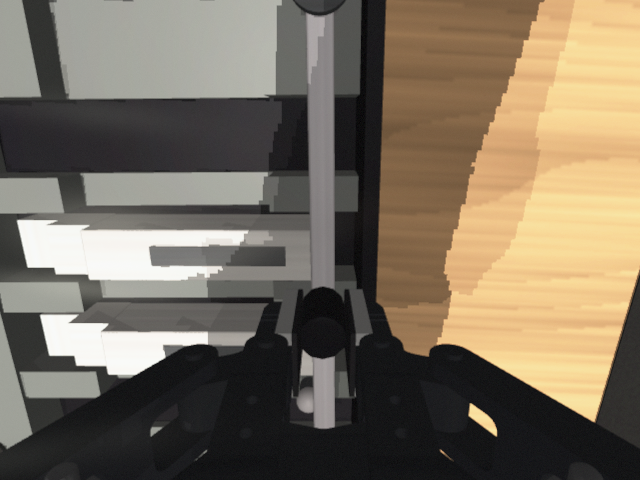

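The bar is parallel to the wall and past the ball at (307,395), and it is against the stop. I release.

>>> servo_tool(motion=[[[2,-2,0,0,0,0],[0,0,0,0,0,0]]])

```text
time: 38.0
ee_pos: [0.5413, -0.0874, 0.0813]
tcp_rot: [-179.7, 0.8, -177.1]
wrist_force: [34.5, -13.2, -15.2]
opening: 0.0157
```

>>> servo_tool(motion=[[[0,0,0,0,0,0],[0,0,0,0,0,0],[0,0,-15,0,0,0],[0,0,-40,0,0,0],[0,0,-45,0,0,0]]], gripper=36)

```text
time: 38.5
ee_pos: [0.5336, -0.0851, 0.1813]
tcp_rot: [-180.0, -0.1, -177.0]
wrist_force: [0.5, 0.2, -0.3]
opening: 0.0359
```

```bash
python3 -c "
from h import *
o=st()
p=bot.camera('wrist');save(p,'w32');p=bot.camera('scene');save(p,'s32',(190,200,150,150),5)
print(w2px(bot.camera('wrist'),knob(1.571)),bot.get_obs()['time'])"
```

```text
t 38.5 pos [ 0.5336 -0.0851  0.1813] rot [-1.7999e+02 -1.1000e-01 -1.7705e+02] F [ 0.5  0.2 -0.3] op 35.9 q [ -9.    2.9   0.2  87.4  -0.  -12. ]
[320.08403843 253.7057898 ] 38.65
```

View pics/w32.png

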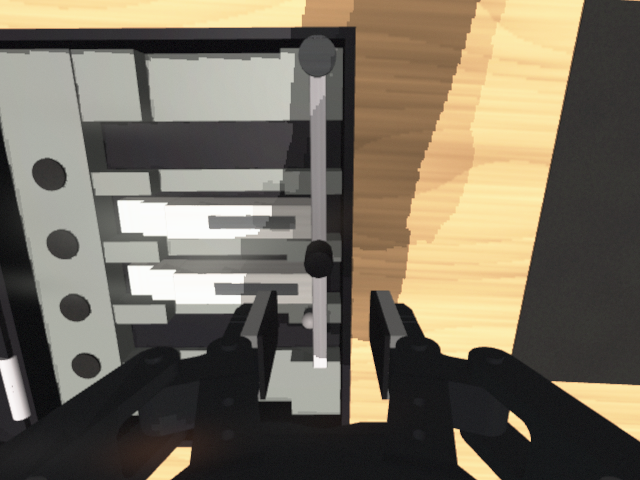

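View pics/s32.png

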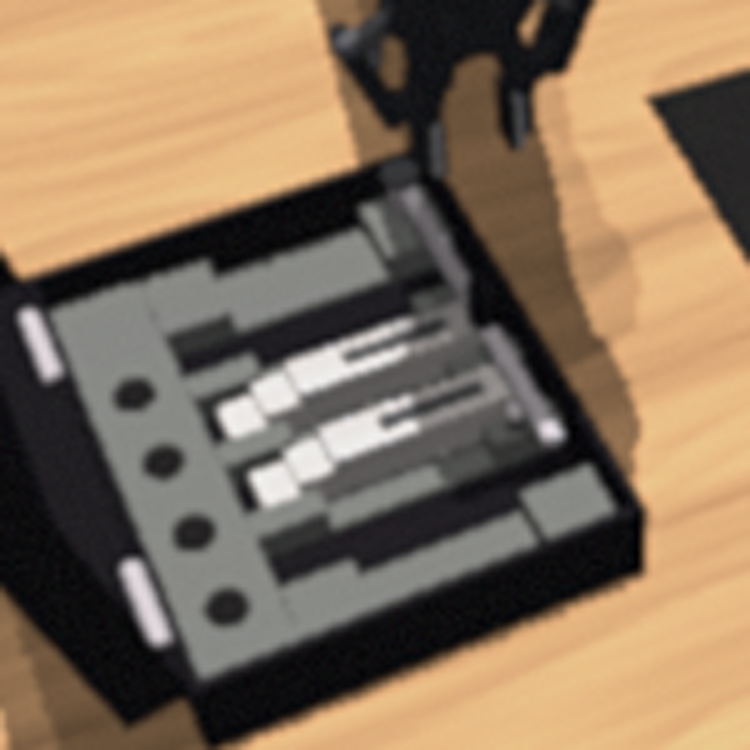

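Keeper home, clamps under it. Now I close the lid.

```bash
python3 -c "
from h import *
for z in(.375,.32):
    t=case2w(0,-.198,z);print(t);step(t,182.9)"
```

```text
[ 0.5702343  -0.38194558  0.375     ]
shift(now axes) [ -20.3 -298.2 -189.5] turn [-0.002  0.007  0.001]
[ 0.5702343  -0.38194558  0.32      ]
shift(now axes) [ -19.9 -298.1 -134.5] turn [-0.002  0.007  0.001]
```

>>> servo_tool(motion=[[[-8,0,-45,0,0,0],[-8,0,-45,0,0,0],[-8,-20,-45,0,0,0],[-8,-40,-40,0,0,0],[0,-40,-10,0,0,0]]], gripper=55)

```text
time: 39.15
ee_pos: [0.5709, -0.1787, 0.3642]
tcp_rot: [-179.9, 0.3, -176.9]
wrist_force: [1.0, 0.4, -0.7]
opening: 0.0548
```

```bash
python3 -c "
from h import *
st();t=case2w(0,-.198,.375);step(t,182.9)"
```

```text
t 39.15 pos [ 0.5709 -0.1787  0.3642] rot [-179.88    0.27 -176.93] F [ 1.   0.4 -0.7] op 54.8 q [-17.4  16.8  36.9 109.8  -0.  -20.4]
shift(now axes) [  11.5 -202.9  -10.4] turn [-0.002  0.005  0.003]
```

>>> servo_tool(motion=[[[2,-42,-8,0,0,0],[2,-42,0,0,0,0],[2,-42,0,0,0,0],[2,-42,0,0,0,0],[0,0,0,0,0,0]]])

```text
time: 39.65
ee_pos: [0.5705, -0.3515, 0.365]
tcp_rot: [179.9, -0.2, -177.3]
wrist_force: [-0.9, -0.2, -1.0]
opening: 0.055
```

```bash
python3 -c "
from h import *
st();t=case2w(0,-.198,.32);step(t,182.9)
p=bot.camera('wrist');save(p,'w33');print(w2px(p,case2w(0,-.198,.325)));p=bot.camera('scene');save(p,'s33',(100,60,260,240),3)"
```

```text
t 39.65 pos [ 0.5705 -0.3515  0.365 ] rot [ 179.93   -0.21 -177.3 ] F [-0.9 -0.2 -1. ] op 55.0 q [-3.160e+01  3.150e+01  5.720e+01  1.159e+02 -1.000e-01 -3.430e+01]
shift(now axes) [  1.5 -30.5  45. ] turn [ 0.001 -0.004 -0.004]
[253.82188023 282.19078921]
```

View pics/w33.png

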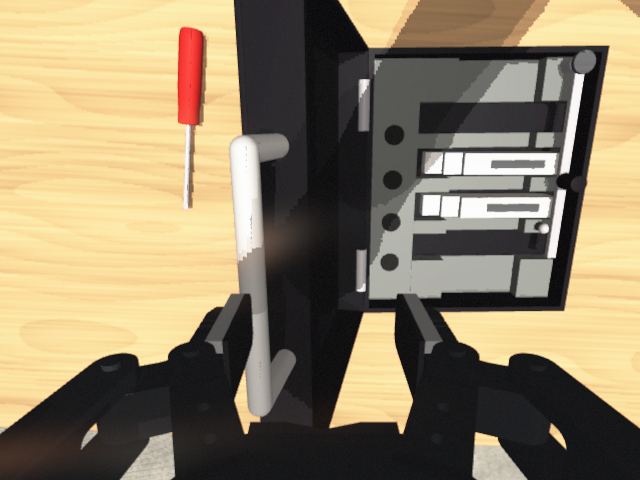

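View pics/s33.png

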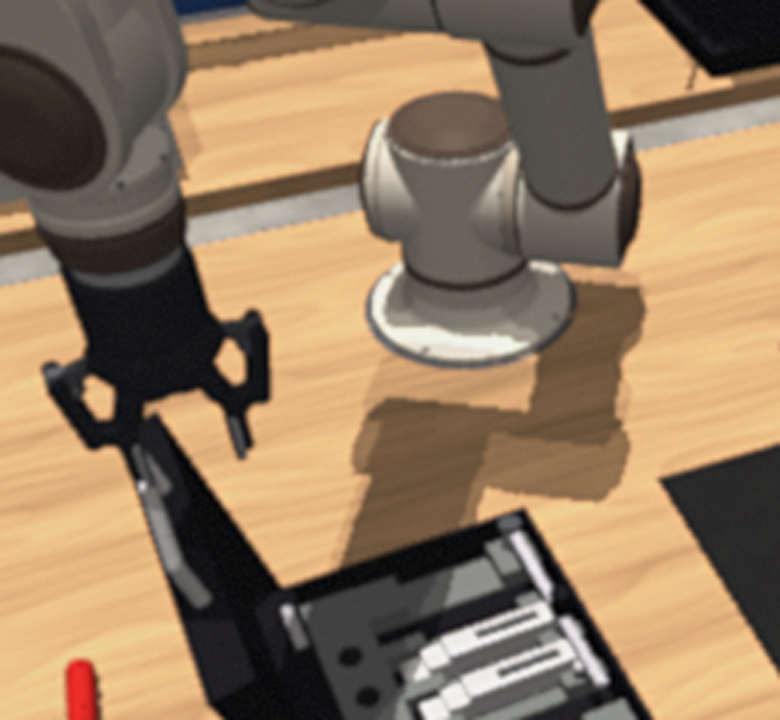

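>>> servo_tool(motion=[[[0,-16,0,0,0,0],[0,-15,0,0,0,0],[0,0,0,0,0,0]]])

```text
time: 40.05
ee_pos: [0.5727, -0.3776, 0.3686]
tcp_rot: [-180.0, 0.0, -177.1]
wrist_force: [-0.1, 0.1, -0.3]
opening: 0.0548
```

```bash
python3 -c "
from h import *
st();t=case2w(0,-.198,.32);step(t,182.9)
p=bot.camera('wrist');save(p,'w34')"
```

```text
t 40.05 pos [ 0.5727 -0.3776  0.3686] rot [-1.7996e+02  3.0000e-02 -1.7705e+02] F [-0.1  0.1 -0.3] op 54.8 q [-33.4  36.   64.4 118.4  -0.  -36.3]
shift(now axes) [ 2.7 -4.2 48.6] turn [-0.001  0.001  0.001]
```

View pics/w34.png

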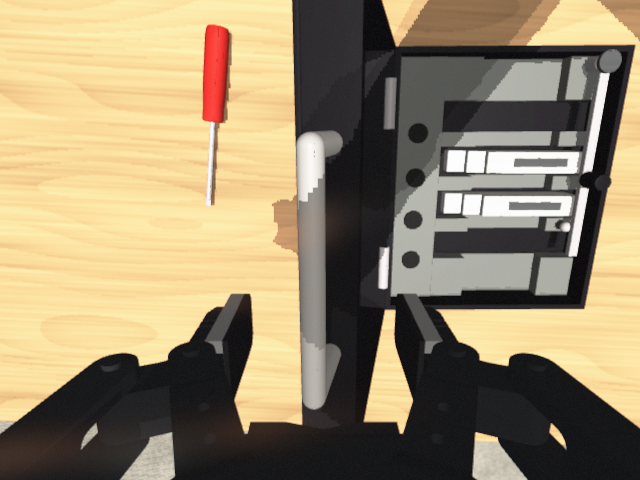

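>>> servo_tool(motion=[[[2,-4,0,0,0,0],[0,0,15,0,0,0],[0,0,20,0,0,0],[0,0,10,0,0,0],[0,0,0,0,0,0]]], gripper=35)

```text
time: 40.6
ee_pos: [0.5704, -0.3808, 0.3229]
tcp_rot: [180.0, -0.0, -177.0]
wrist_force: [-0.5, 1.1, 0.3]
opening: 0.0349
```

```bash
python3 -c "
from h import *
st();t=case2w(0,-.198,.32);step(t,182.9)
p=bot.camera('wrist');save(p,'w35')"
```

```text
t 40.6 pos [ 0.5704 -0.3808  0.3229] rot [ 1.7998e+02 -3.0000e-02 -1.7701e+02] F [-0.5  1.1  0.3] op 34.9 q [-33.7  30.   49.7 109.8  -0.  -36.7]
shift(now axes) [ 0.2 -1.2  2.9] turn [ 0.    -0.     0.001]
```

View pics/w35.png

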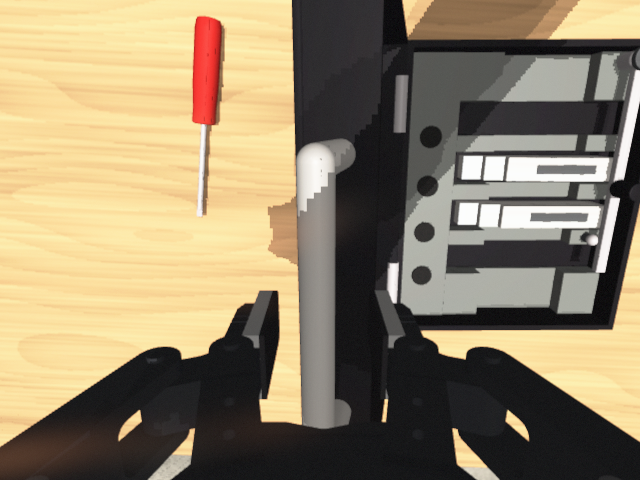

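>>> servo_tool(motion=[[[0,-1,4,0,0,0],[0,0,0,0,0,0]]])

```text
time: 40.85
ee_pos: [0.571, -0.383, 0.3201]
tcp_rot: [-179.9, 0.1, -177.1]
wrist_force: [-0.5, 0.6, -0.1]
opening: 0.0352
```

>>> servo_tool(motion=[[[0,0,0,0,0,0],[0,0,0,0,0,0],[0,0,0,0,0,0],[0,0,0,0,0,0]]], gripper=5, newtons=50)

```text
time: 41.25
ee_pos: [0.571, -0.3829, 0.3201]
tcp_rot: [-179.9, 0.1, -177.1]
wrist_force: [-0.5, 1.1, 3.5]
opening: 0.0101
```

```bash
python3 -c "
from h import *
o=st();print(w2case(o['ee_pos']))
th=np.array([1.8,1.75]+list(np.arange(1.65,.04,-.1))+[0]);y=280*np.cos(th)-15*np.sin(th);z=280*np.sin(th)+15*np.cos(th)
for a,b,c in zip(th[1:],np.diff(y),-np.diff(z)):print(round(a,2),round(b,1),round(c,1))"
```

```text
t 41.25 pos [ 0.571  -0.3829  0.3201] rot [-1.7994e+02  9.0000e-02 -1.7706e+02] F [-0.5  1.1  3.5] op 10.1 q [-33.8  29.9  49.3 109.3   0.  -36.8]
[ 0.00072423 -0.19898787  0.32014812]
1.75 13.6 -3.6
1.65 27.6 -5.1
1.55 27.9 -2.3
1.45 28.0 0.5
1.35 27.8 3.3
1.25 27.4 6.0
1.15 26.6 8.7
1.05 25.6 11.4
0.95 24.4 13.9
0.85 22.9 16.2
0.75 21.1 18.4
0.65 19.2 20.4
0.55 17.0 22.3
0.45 14.7 23.8
0.35 12.3 25.2
0.25 9.7 26.3
0.15 7.0 27.1
0.05 4.3 27.7
0.0 1.1 14.0
```

>>> servo_tool(motion=[[[0,13,-3,0,0,0],[0,27,-5,0,0,0],[0,28,-2,0,0,0],[0,28,0,0,0,0],[0,0,0,0,0,0]]])

```text
time: 41.75
ee_pos: [0.5654, -0.2847, 0.3308]
tcp_rot: [-179.9, 0.1, -176.9]
wrist_force: [-3.8, -0.2, 5.9]
opening: 0.0101
```

```bash
cat >> h.py <<'E'
def lid(off=.005):
    o=st();k=w2case(o["ee_pos"]);a,b=k[1]+.12,k[2]+off-.056
    print("case",k,"theta",np.arctan2(b,a)-np.arctan2(15,280),"r",np.hypot(a,b))
E
python3 -c "
from h import *
lid()"
```

```text
t 41.75 pos [ 0.5654 -0.2847  0.3308] rot [-1.7992e+02  6.0000e-02 -1.7695e+02] F [-3.8 -0.2  5.9] op 10.1 q [-26.7  20.5  37.7 107.1  -0.  -29.8]
case [ 1.11624043e-04 -1.00645547e-01  3.30803363e-01] theta 1.4482144411932594 r 0.28047195383171514
```

Tracking the arc well (angle 1.45, radius 280). I continue.

>>> servo_tool(motion=[[[0,28,3,0,0,0],[0,27,6,0,0,0],[0,27,9,0,0,0],[0,26,11,0,0,0],[0,0,0,0,0,0]]])

```text
time: 42.25
ee_pos: [0.5596, -0.177, 0.3002]
tcp_rot: [180.0, -0.0, -177.0]
wrist_force: [-5.8, 1.3, 4.7]
opening: 0.0101
```

```bash
python3 -c "
from h import *
lid()"
```

```text
t 42.25 pos [ 0.5596 -0.177   0.3002] rot [ 1.8000e+02 -4.0000e-02 -1.7695e+02] F [-5.8  1.3  4.7] op 10.1 q [-17.6  11.8  23.4 101.6  -0.  -20.6]
case [-2.37390142e-04  7.17648767e-03  3.00160513e-01] theta 1.0453273080308194 r 0.2797406301732248
```

>>> servo_tool(motion=[[[0,24,14,0,0,0],[0,23,16,0,0,0],[0,21,18,0,0,0],[0,19,20,0,0,0],[0,0,0,0,0,0]]])

```text
time: 42.75
ee_pos: [0.5551, -0.0906, 0.2299]
tcp_rot: [179.9, -0.2, -176.9]
wrist_force: [-4.6, 1.4, 0.2]
opening: 0.0103
```

```bash
python3 -c "
from h import *
lid()"
```

```text
t 42.75 pos [ 0.5551 -0.0906  0.2299] rot [ 1.7995e+02 -1.7000e-01 -1.7695e+02] F [-4.6  1.4  0.2] op 10.3 q [ -9.3   6.5   9.4  93.1   0.  -12.3]
case [-0.00038347  0.09375334  0.22992749] theta 0.6434219067884034 r 0.27875712532016955
```

>>> servo_tool(motion=[[[0,17,21,0,0,0],[0,15,23,0,0,0],[0,13,25,0,0,0],[0,10,26,0,0,0],[0,0,0,0,0,0]]])

```text
time: 43.25
ee_pos: [0.5527, -0.0374, 0.1337]
tcp_rot: [-179.9, -0.2, -177.0]
wrist_force: [-0.5, -1.3, -1.0]
opening: 0.0102
```

```bash
python3 -c "
from h import *
lid()"
```

```text
t 43.25 pos [ 0.5527 -0.0374  0.1337] rot [-1.7994e+02 -1.6000e-01 -1.7703e+02] F [-0.5 -1.3 -1. ] op 10.2 q [-3.8  4.9 -2.9 82.4 -0.1 -6.8]
case [-7.20275187e-05  1.47029900e-01  1.33721138e-01] theta 0.24688677937685855 r 0.279549197844953
```

>>> servo_tool(motion=[[[0,5,20,0,0,0],[0,4,18,0,0,0],[0,2,12,0,0,0],[0,1,8,0,0,0],[0,0,0,0,0,0]]])

```text
time: 43.75
ee_pos: [0.5523, -0.0261, 0.0785]
tcp_rot: [-179.9, -0.1, -177.1]
wrist_force: [-5.5, -1.6, -2.2]
opening: 0.0104
```

```bash
python3 -c "
from h import *
lid()"
```

```text
t 43.75 pos [ 0.5523 -0.0261  0.0785] rot [-1.7994e+02 -5.0000e-02 -1.7708e+02] F [-5.5 -1.6 -2.2] op 10.4 q [-2.7  5.6 -8.3 76.2 -0.1 -5.6]
case [1.57178717e-04 1.58337305e-01 7.84811549e-02] theta 0.0448940485790532 r 0.2796906669283281
```

>>> servo_tool(motion=[[[0,1,5,0,0,0],[0,0,4,0,0,0],[0,0,3,0,0,0],[0,0,0,0,0,0]]])

```text
time: 44.15
ee_pos: [0.5523, -0.0253, 0.0676]
tcp_rot: [-179.9, -0.0, -177.1]
wrist_force: [-6.5, -2.0, -0.6]
opening: 0.0102
```

```bash
python3 -c "
from h import *
lid()"
```

```text
t 44.15 pos [ 0.5523 -0.0253  0.0676] rot [-1.7992e+02 -1.0000e-02 -1.7709e+02] F [-6.5 -2.  -0.6] op 10.2 q [-2.6  5.8 -9.3 74.9 -0.1 -5.5]
case [0.00018171 0.15914005 0.06761627] theta 0.005936201170346524 r 0.2796341672841799
```

>>> servo_tool(motion=[[[0,0,2,0,0,0],[0,0,2,0,0,0],[0,0,0,0,0,0]]])

```text
time: 44.45
ee_pos: [0.5524, -0.0252, 0.0659]
tcp_rot: [-179.9, 0.1, -177.1]
wrist_force: [-13.9, 0.0, 15.1]
opening: 0.0101
```

>>> servo_tool(motion=[[[0,0,0,0,0,0],[0,0,0,0,0,0],[0,0,0,0,0,0]]], gripper=25)

```text
time: 44.75
ee_pos: [0.5535, -0.0248, 0.0639]
tcp_rot: [-179.9, 0.1, -177.1]
wrist_force: [0.1, -0.6, -0.5]
opening: 0.0252
```

>>> servo_tool(motion=[[[0,0,-20,0,0,0],[0,0,-40,0,0,0],[0,0,-40,0,0,0],[0,20,-40,0,0,0],[0,40,-30,0,0,0]]])

```text
time: 45.25
ee_pos: [0.5501, 0.0344, 0.2362]
tcp_rot: [-179.9, 0.2, -177.3]
wrist_force: [1.8, 0.2, -0.8]
opening: 0.0249
```

>>> servo_tool(motion=[[[20,40,0,0,0,0],[30,40,0,0,0,0],[30,40,0,0,0,0],[30,40,0,0,0,0],[0,0,0,0,0,0]]])

```text
time: 45.75
ee_pos: [0.4288, 0.193, 0.2338]
tcp_rot: [180.0, 0.1, -176.8]
wrist_force: [1.5, 0.4, -0.4]
opening: 0.0248
```

```bash
python3 -c "
from h import *
st()
p=bot.camera('top');save(p,'t40');p=bot.camera('scene');save(p,'s40');save(p,'s40c',(185,215,145,135),5);p=bot.camera('wrist')"
```

```text
t 45.75 pos [0.4288 0.193  0.2338] rot [ 1.7997e+02  1.0000e-01 -1.7676e+02] F [ 1.5  0.4 -0.4] op 24.8 q [24.2 -6.3 -2.9 93.3 -0.  21. ]
```

View pics/t40.png

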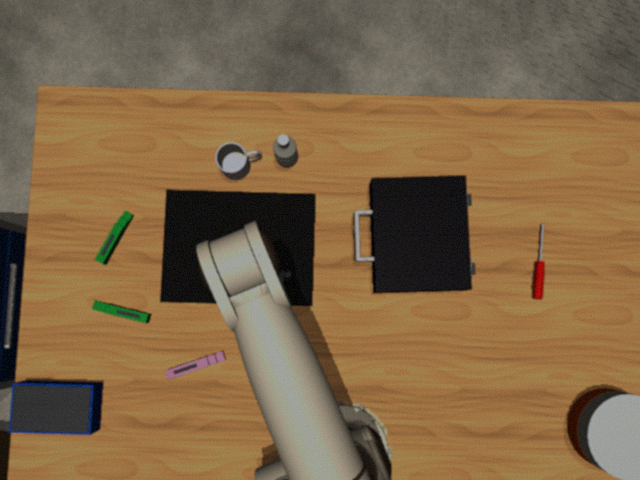

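View pics/s40.png

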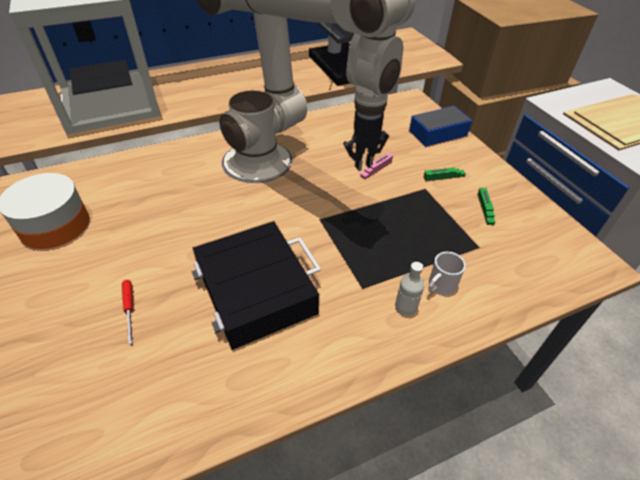

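View pics/s40c.png

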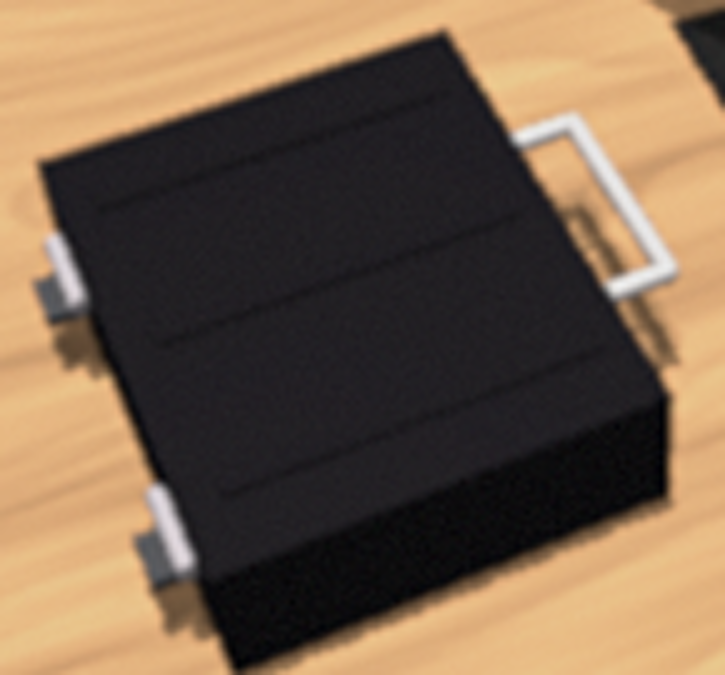

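The lid is shut in exactly its starting pose. The bench is clear of clamps, and the bottle, mug and driver are unmoved. I hand the job in.

```bash
python3 -c "
from h import *
print(bot.job_done())"
```

```text
the job is handed in; nothing more can be done
None
```

The job is done and handed in at about 46 s. I opened the lid onto its stop and swung the keeper clear. The two silver clamps on the bench (only two were present) went flat into slots 2 and 1. I then swung the keeper home past its detent and shut the lid.

- **Keeper:** before the lid closed, the picture showed the bar parallel to the case wall and past the detent ball, with both clamps lying flat beneath it.
- **Lid:** the last picture shows it shut, matching the starting picture.
- **Rest of the bench:** the bottle, mug, screwdriver and the green and pink look-alikes appear unmoved. The robot was touching nothing.
- **What needed mending:** the handle had to be regripped lower, and the knob regripped once after it slipped about 8 mm in the pads. The gripper opening also read 1 to 2 mm below the true sizes of the held parts.

No check failed at the end. I could not look inside the case once the lid was shut, so the clamps and keeper rest on the checks made before that.

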